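Close the instrument tins with their own lids

TASK

Take the two steel lids off the sloping drying rack and close the two tins they belong to: each lid on the tin of its own length, pressed straight down until it snaps over the catches and lies flat on the rim all round. The tins give a little on their sprung feet before the lids snap. The tins stay upright on the bench; leave the middle-sized tin, which has no lid, and the other things standing where they are.

Things in the scene. Friction and masses are not known exactly. Their poses are not given: they have to be found in the camera images.
- lid_large: Large stainless lid, outside 140 mm long (its y) x 89 mm wide (its x), 0.13 to 0.21 kg; fits the tin 126 mm long, either way round, 2 mm play on every side. Origin: centre of the underside of its 3 mm top plate (the face that comes to lie on the rim), z outwards through the handle. A skirt reaches 16.5 mm below the plate. Starts in one bay of the rack, its x up the slope.
- lid_small: Small stainless lid, outside 104 mm long (its y) x 89 mm wide (its x), 0.13 to 0.21 kg; fits the tin 90 mm long, either way round, 2 mm play on every side. Origin: centre of the underside of its 3 mm top plate (the face that comes to lie on the rim), z outwards through the handle. A skirt reaches 16.5 mm below the plate. Starts in one bay of the rack, its x up the slope.
- tin_large: Longest open rectangular steel instrument tin, loose on the bench, 126 mm long (its y) x 80 mm wide (its x) x 62 mm tall, walls 3 mm, 0.6 to 0.85 kg. Origin: centre of its underside (the foot), z up. Its sprung foot plate lets it sink up to 9 mm under a push of over 3 to 7 N. A sprung catch bar stands 4 mm out of each short end wall. The large lid belongs to it.
- tin_small: Shortest open rectangular steel instrument tin, loose on the bench, 90 mm long (its y) x 80 mm wide (its x) x 62 mm tall, walls 3 mm, 0.6 to 0.85 kg. Origin: centre of its underside (the foot), z up. Its sprung foot plate lets it sink up to 9 mm under a push of over 3 to 7 N. A sprung catch bar stands 4 mm out of each short end wall. The small lid belongs to it.
- tin_medium: Middle-sized open rectangular steel instrument tin, loose on the bench, 108 mm long (its y) x 80 mm wide (its x) x 62 mm tall, walls 3 mm, 0.6 to 0.85 kg. Origin: centre of its underside (the foot), z up. Its sprung foot plate lets it sink up to 9 mm under a push of over 3 to 7 N. A sprung catch bar stands 4 mm out of each short end wall. Its lid is missing: it stays open and is left alone.
- lid_large_handle (a point): Large lid: middle of its handle bar, 27 mm above the lid's origin. Bar 64 mm long (lid's y), 10 mm wide (lid's x), 12 mm tall, on a post near each end; 18 mm free under it.
- lid_small_handle (a point): Small lid: middle of its handle bar, 27 mm above the lid's origin. Bar 64 mm long (lid's y), 10 mm wide (lid's x), 12 mm tall, on a post near each end; 18 mm free under it.
- tin_large_rim (a point): Large tin: centre of its mouth, level with the rim, 62 mm above its underside. Each end's rounded catch bar (8 mm thick, 36 mm long along x) lies 9 mm below the rim. Its lid, lowered here, first stops on the catches with its plate about 10 mm too high; pushed straight down on the handle, the tin sinks on its foot first; at about 10 to 18 N the lid snaps down and its plate lies on the rim.
- tin_small_rim (a point): Small tin: centre of its mouth, level with the rim, 62 mm above its underside. Each end's rounded catch bar (8 mm thick, 36 mm long along x) lies 9 mm below the rim. Its lid, lowered here, first stops on the catches with its plate about 10 mm too high; pushed straight down on the handle, the tin sinks on its foot first; at about 10 to 18 N the lid snaps down and its plate lies on the rim.
- rack: Fixed white drying rack, 308 mm long (its y), 105 mm deep, 76 mm tall. Its board slopes up at 0.50 rad (29 degrees) towards its +x, with a 16 mm ledge along the low side, which faces away from the robot. Two bays, centres 75.5 mm either side of the middle, each with one lid lying on the board, handle outwards, tipped with it. Origin: centre of its underside.
- beaker: Bystander: empty glass beaker, 72 mm across, 95 mm tall. Origin: centre of its underside.
- jar_a: Bystander: sample jar with white cap, 48 mm across, 60 mm tall. Origin: centre of its underside.
- jar_b: Bystander: sample jar with white cap, 52 mm across, 66 mm tall. Origin: centre of its underside.
- dish: Bystander: shallow round glass dish, 94 mm across, 20 mm tall. Origin: centre of its underside.
- tip_box: Bystander: closed pipette-tip box, 78 x 118 mm, 63 mm tall. Origin: centre of its underside.
- wash_bottle: Bystander: white plastic bottle, 64 mm across, 150 mm tall. Origin: centre of its underside.
Mind the look-alikes: they are no part of the job. Leave any yellow look-alike of the tin_small alone.

How it is judged:
By the outcome, as a careful person would: the job done as asked, in the order asked, and still so for the second after the job is handed in, with the robot touching nothing.
It also fails if it takes over 59 s, if anything falls off the work surface, if the arm or the gripper's body presses on something with over 40 N, if the wrist force passes 120 N, or if a joint passes its speed limit or range.

ROBOT

A 7-joint arm with a two-finger parallel gripper is mounted at the origin on the work surface. World frame = base frame: x ahead of the robot, y to its left, z up, the work surface at z = 0. Lengths are in m, angles in rad, forces in N, time in s.
With the tool pointing down it reaches from about 0.4 to 0.85 m from the base axis. Payload 10.4 kg.
Tool frame: the origin (TCP) lies at the very end of the fingers, on their centre line; the grasp point (between the pads) lies 19 mm behind it; z points along the fingers, y is the line along which they close (so a half turn about z gives the same grasp; the last joint's range is limited). The gripper opens to 85 mm and grips with 20 to 120 N. Pads are 22 mm wide; open, the fingers measure 114 mm over their backs; the gripper's body (76 mm by 85 mm) begins 54 mm behind the grasp point. The pads swing forward as they close: fully open they stand 13 mm farther back than shut.
Start: joints at [1.089, 0.332, -0.065, 1.46, 0.022, 1.35, -0.088], TCP at [0.277, -0.56, 0.231] pointing down, gripper open.
Joint ranges: [-2.6, 2.6], [-0.5, 2.12], [-1.47, 1.34], [0.16, 2.42], [-1.27, 4.41], [0.06, 2.06], [-2.6, 2.6]. Speed limits (rad/s): [2.22, 2.22, 2.79, 2.79, 3.14, 3.14, 3.14].

INTERFACE

Orientations are given as a unit quaternion [x, y, z, w].
In Python, from workcell import * gives the robot as it stands. The module is installed in compiled form; this text tells all that it offers.
- The arm moves only by the tool carry_out, never from a script. Its argument "motion" is a list of rows, each an object with "xyz": the shift along the tool's x, y, z in m, a list of three; "angular": the turn, a rotation vector about the tool's x, y, z in degrees, a list of three. A call has 1 to 12 rows; each row is the pose to reach, as a shift and turn from the pose commanded when the call began, along the tool's axes at that moment; what a row does not reach only later rows make up. A row lasts 1/10 s, in which the tool goes at most 50 mm and 8.59 degrees, less where a joint would pass 70% of its speed; a pose out of reach is approached as far as the arm can. A call with a gripper value outside its range is refused whole. "hand" is the opening, from 0 (shut) to 1 (fully open), set as the call begins (left out, the last holds). The fingers move at their own pace and stop on an object; "grip_force" is the grip in N (left out, the last holds). Time passes only in rows, so rows that repeat a pose let the fingers close. It gives the time, the measured TCP pose, the force, the opening and the grip force at its end, in the units of the state.
- get_obs(): the state, without advancing time (a new reading comes with each control period).
- camera(name): name is "scene" or "top" or "wrist"; returns a dict with "img" (400x640x3 uint8, red, green, blue), "fx", "fy", "cx", "cy" (pixels), "extrinsics" (4x4, takes a point from camera to world coordinates). Camera axes: x right, y up, looking along -z (the intrinsics and any distortion apply to the point x, -y, -z); pixel columns grow to the right and rows downward; lengths in m; the calibration is good to about 2 mm. A picture is of the moment at which its call begins. There is no depth.
- hand_in(): hands the job in; it is judged then, once.
The state is a dict: "clock": time; "joint_pos": joint angles; "joint_velocities": joint speeds; "tau": joint torques, N m; "position": TCP position; "ee_rot": TCP orientation; "ft_force": force on the tool from outside, world axes, zero at the start; "torque": the same for the moment, N m; "grip_width": opening from 0.0 (shut) to 1.0 (fully open); "grasp_force": force on a finger pad.
Only numpy, scipy, OpenCV 4.12 (cv2) and the standard library are available. Lean on these libraries where they do the work, as an engineer would, in place of code of your own. Each camera call takes 0.05 s, during which the arm holds its last target. There are 200 camera calls.

## Working session

There is one attempt and no reset: what is moved stays moved. The work goes in short steps, Python scripts to look and compute and a tool call to move; the robot and the scene stay as the last step left them, time stands still between calls to the robot, and variables do not carry over. Pictures are saved under pics/ and viewed, at most 10 in all, crops included, and the job is handed in when it is done.

Besides the shell and the picture viewer there is one more tool, called after ">>>" in YAML: its name, and indented under it one key for each argument. carry_out: Moves the arm, as the interface text tells. Its arguments: {"type":"object","properties":{"motion":{"type":"array"},"hand":{"type":"number"},"grip_force":{"type":"number"}},"required":["motion"]}

```bash
mkdir -p pics
cat > h.py <<'E'
from workcell import *
import numpy as np, cv2
from scipy.spatial.transform import Rotation as R
def save(n,f):
    c=camera(n); cv2.imwrite('pics/'+f+'.png',c['img'][:,:,::-1]); np.savez('pics/'+f+'.npz',**c); return c
def load(f): return dict(np.load('pics/'+f+'.npz'))
def ray(c,u,v):
    E=c['extrinsics']; d=E[:3,:3]@np.array([(u-c['cx'])/c['fx'],-(v-c['cy'])/c['fy'],-1]); return E[:3,3],d
def onz(c,u,v,z):
    o,d=ray(c,u,v); return o+d*(z-o[2])/d[2]
def tri(c1,p1,c2,p2):
    o1,d1=ray(c1,*p1);o2,d2=ray(c2,*p2)
    s=np.linalg.lstsq(np.c_[d1,-d2],o2-o1,rcond=None)[0]
    a=o1+d1*s[0];b=o2+d2*s[1]; return (a+b)/2,np.linalg.norm(a-b)
def proj(c,p):
    E=c['extrinsics'];q=E[:3,:3].T@(np.asarray(p)-E[:3,3]);return c['cx']-c['fx']*q[0]/q[2],c['cy']+c['fy']*q[1]/q[2]
E
python3 - <<'E'
from h import *
np.set_printoptions(precision=4,suppress=True)
for n in('scene','top'):
    c=save(n,n+'0'); print(n,{k:c[k] for k in c if k!='img'})
o=get_obs()
for k in o: print(k,o[k])
E
```

```text
scene {'fx': 419.9564028005985, 'fy': 419.9564028005985, 'cx': 321.75106938372414, 'cy': 205.9776692088247, 'extrinsics': array([[-0.4949, -0.6578,  0.5678,  1.2638],
       [ 0.8689, -0.3681,  0.331 ,  0.4607],
       [-0.0087,  0.6572,  0.7537,  1.1039],
       [ 0.    ,  0.    ,  0.    ,  1.    ]])}
top {'fx': 514.383218932804, 'fy': 514.383218932804, 'cx': 323.6832501289911, 'cy': 190.36618158980565, 'extrinsics': array([[ 0.015 ,  0.9759, -0.2178,  0.156 ],
       [-0.9999,  0.0134, -0.0089,  0.0105],
       [-0.0058,  0.2179,  0.9759,  1.5577],
       [ 0.    ,  0.    ,  0.    ,  1.    ]])}
clock 0.1
joint_pos [ 1.0894  0.3328 -0.0647  1.4609  0.0216  1.3499 -0.0885]
joint_velocities [ 0.0001 -0.001  -0.0001 -0.0018 -0.0001  0.0006 -0.0004]
tau [  0.0023 -62.6741   0.0499 -39.2433   0.0164   0.0069   0.0001]
position [ 0.2766 -0.5601  0.2306]
ee_rot [ 0.9738  0.2274 -0.0002 -0.0006]
ft_force [-0.896   0.7712 -0.3874]
torque [ 0.0017  0.0112 -0.046 ]
grasp_force 0.0
grip_width 0.9993447983639433
```

View pics/top0.png

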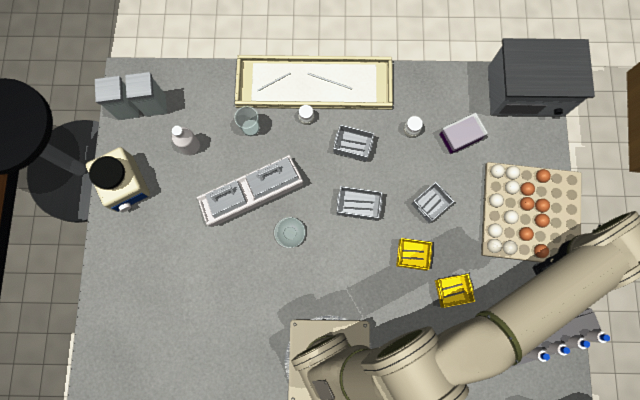

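View pics/scene0.png

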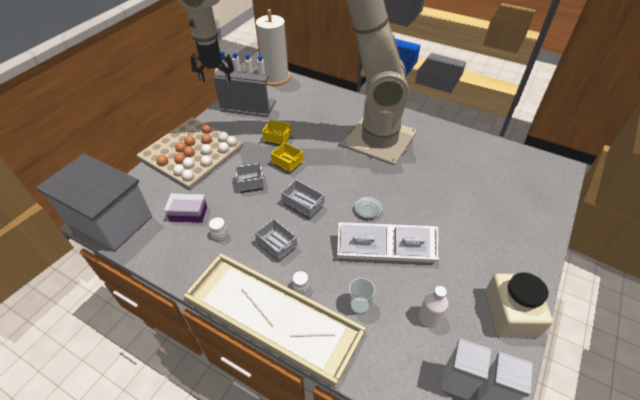

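Top view: white rack near (250,190), its lids at (228,198) and (272,177). The grey tins are at (355,142), (360,203) and (434,202), and the yellow decoys at (415,253) and (456,290). Next I'll get rough positions and sizes.

Run:
```python
from h import *
np.set_printoptions(precision=3,suppress=True)
t=load('top0');s=load('scene0')
for n,a,b in [('tinA',(355,142),(276,240)),('tinB',(360,203),(303,199)),('tinC',(434,202),(249,178)),('lidL',(227,196),(414,241)),('lidR',(271,175),(363,240)),('beaker',(246,121),(361,296)),('dish',(290,232),(368,208))]:
    print(n,*tri(t,a,s,b),onz(t,*a,.06))
im=t['img']; 
a=cv2.resize(im[110:230,190:460][:, :,::-1],None,fx=2.9,fy=2.9,interpolation=cv2.INTER_CUBIC)
cv2.imwrite('pics/topcrop.png',a)
c=camera('wrist'); print(c['extrinsics'],c['fx'],c['cx'],c['cy']); o=get_obs(); print(o['position'])
Rt=R.from_quat(o['ee_rot']).as_matrix();E=c['extrinsics']
print('cam in tool',Rt.T@(E[:3,3]-o['position']),Rt.T@E[:3,:3]); print(Rt)
```

```text
tinA [ 0.651 -0.069  0.03 ] 0.0042181297134101185 [ 0.642 -0.069  0.06 ]
tinB [ 0.459 -0.085  0.03 ] 0.002826756692540562 [ 0.453 -0.084  0.06 ]
tinC [ 0.465 -0.309  0.028] 0.0021519438011647287 [ 0.459 -0.303  0.06 ]
lidL [0.467 0.316 0.063] 0.009179795472485623 [0.469 0.312 0.06 ]
lidR [0.536 0.183 0.06 ] 0.001656841315892241 [0.535 0.183 0.06 ]
beaker [0.709 0.264 0.056] 0.007291657632164197 [0.706 0.267 0.06 ]
dish [0.371 0.124 0.011] 0.000872173883074079 [0.364 0.121 0.06 ]
[[ 0.443  0.848  0.291  0.351]
 [-0.896  0.42   0.143 -0.524]
 [-0.002 -0.324  0.946  0.372]
 [ 0.     0.     0.     1.   ]] 348.6877759973099 322.60693085528584 196.59124646306327
[ 0.277 -0.56   0.231]
cam in tool [ 0.083  0.    -0.142] [[ 0.001  0.946  0.324]
 [ 1.    -0.001  0.   ]
 [ 0.     0.324 -0.946]]
[[ 0.897  0.443 -0.001]
 [ 0.443 -0.897  0.001]
 [-0.    -0.001 -1.   ]]
```

View pics/topcrop.png

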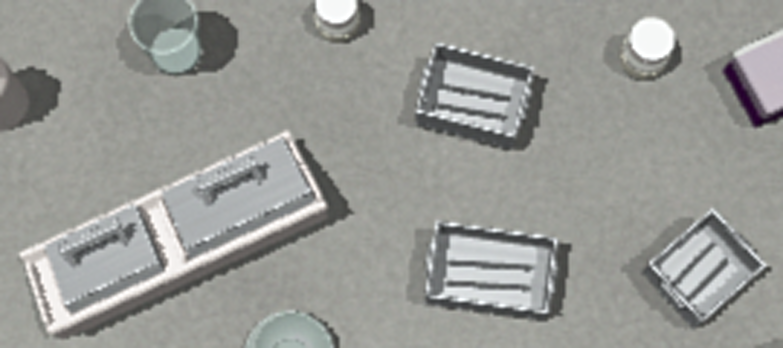

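The large lid is in the right bay at (271,175), seen at higher magnification. Tin B (360,203) is the longest, A (355,142) the medium and C (434,202) the shortest. Next I'll plan wrist looks.

```bash
cat >> h.py <<'E'
def rel(p,x,z,p0=None,R0=None):
    """tool-frame shift (m) and rotvec (deg) to reach TCP p with tool axes x,z (world)"""
    o=get_obs(); p0=np.array(o['position']) if p0 is None else p0
    R0=R.from_quat(o['ee_rot']) if R0 is None else R0
    z=np.array(z,float)/np.linalg.norm(z); x=np.array(x,float); x-=z*(x@z); x/=np.linalg.norm(x)
    T=R.from_matrix(np.c_[x,np.cross(z,x),z])
    sh=R0.inv().apply(np.array(p)-p0); rv=(R0.inv()*T).as_rotvec(degrees=True)
    print('xyz',sh.round(4),'ang',rv.round(2),'rows',np.ceil(max(np.linalg.norm(sh)/.05,np.linalg.norm(rv)/8.59)))
    return np.array(p),T
E
python3 -c "
from h import *
rel([.45,-.13,.33],[-.1,.99,0],[0,0,-1])"
```

```text
xyz [ 0.3459 -0.309  -0.099 ] ang [-6.000e-02 -3.000e-02 -6.948e+01] rows 10.0
```

>>> carry_out:
  motion:
    - {"xyz": [0.036, -0.03, -0.02], "angular": [0, 0, -7]}
    - {"xyz": [0.07, -0.062, -0.04], "angular": [0, 0, -14]}
    - {"xyz": [0.104, -0.093, -0.05], "angular": [0, 0, -21]}
    - {"xyz": [0.139, -0.124, -0.06], "angular": [0, 0, -28]}
    - {"xyz": [0.173, -0.155, -0.07], "angular": [0, 0, -35]}
    - {"xyz": [0.208, -0.186, -0.08], "angular": [0, 0, -42]}
    - {"xyz": [0.242, -0.216, -0.09], "angular": [0, 0, -49]}
    - {"xyz": [0.277, -0.247, -0.099], "angular": [0, 0, -56]}
    - {"xyz": [0.312, -0.278, -0.099], "angular": [0, 0, -63]}
    - {"xyz": [0.346, -0.309, -0.099], "angular": [0, 0, -69.5]}
    - {"xyz": [0.346, -0.309, -0.099], "angular": [0, 0, -69.5]}
    - {"xyz": [0.346, -0.309, -0.099], "angular": [0, 0, -69.5]}

```text
clock: 1.35
position: [0.4503, -0.1294, 0.3302]
ee_rot: [0.67, 0.742, -0.0, 0.0]
ft_force: [-0.4, -0.8, -0.3]
grip_width: 1.002
grasp_force: 0.0
```

Run:
```python
from h import *
save('wrist','w1')
rel([.52,.15,.36],[-.45,.89,0],[0,0,-1])
o=get_obs();print(o['position'],o['joint_pos'])
```

```text
xyz [ 0.2723  0.0977 -0.03  ] ang [-4.00e-02  1.00e-02 -2.11e+01] rows 6.0
[ 0.44987263 -0.13071909  0.33009273] [ 0.7019617  -0.02865676 -0.49938413  1.66484323 -0.01329764  1.50236661
  0.30353195]
```

View pics/w1.png

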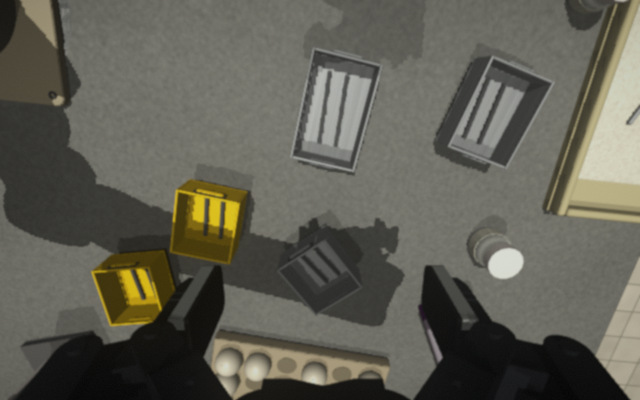

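The wrist view shows the large tin's corners at about (315,49), (381,65), (354,171) and (291,157). The small tin is around (321,272), in shadow. I'll take a second view for parallax, then look at the rack.

>>> carry_out:
  motion:
    - {"xyz": [0.01, 0.05, -0.01], "angular": [0, 0, 0]}
    - {"xyz": [0.02, 0.1, -0.02], "angular": [0, 0, 0]}
    - {"xyz": [0.02, 0.1, -0.02], "angular": [0, 0, 0]}
    - {"xyz": [0.02, 0.1, -0.02], "angular": [0, 0, 0]}

```text
clock: 1.8
position: [0.548, -0.1011, 0.3491]
ee_rot: [0.671, 0.741, -0.0, -0.001]
ft_force: [0.1, -0.5, 0.4]
grip_width: 0.999
grasp_force: 0.0
```

Run:
```python
from h import *
save('wrist','w2')
rel([.52,.15,.36],[-.45,.89,0],[0,0,-1])
```

```text
xyz [ 0.253  -0.0023 -0.0103] ang [ -0.07  -0.03 -21.15] rows 6.0
```

>>> carry_out:
  motion:
    - {"xyz": [0.05, 0, 0], "angular": [0, 0, -4]}
    - {"xyz": [0.1, 0, -0.005], "angular": [0, 0, -8]}
    - {"xyz": [0.15, 0, -0.01], "angular": [0, 0, -12]}
    - {"xyz": [0.2, 0, -0.01], "angular": [0, 0, -16]}
    - {"xyz": [0.253, 0, -0.01], "angular": [0, 0, -21]}
    - {"xyz": [0.253, 0, -0.01], "angular": [0, 0, -21]}
    - {"xyz": [0.253, 0, -0.01], "angular": [0, 0, -21]}
  hand: 0.45

```text
clock: 2.55
position: [0.5214, 0.1514, 0.3606]
ee_rot: [0.524, 0.852, -0.0, 0.001]
ft_force: [0.5, -0.7, 0.2]
grip_width: 0.445
grasp_force: 0.0
```

Run:
```python
from h import *
save('wrist','w3')
```

```text
(no output)
```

View pics/w3.png

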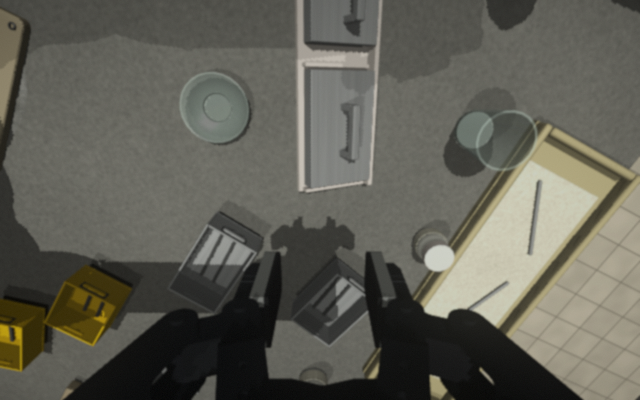

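The dish is at (215,107). The large lid's plate runs from about (305,65) to (373,190), with its handle at (350,130). The small lid is at the top edge. I'll move left for a second view.

>>> carry_out:
  motion:
    - {"xyz": [0.05, 0, 0], "angular": [0, 0, 0]}
    - {"xyz": [0.1, 0, 0], "angular": [0, 0, 0]}
    - {"xyz": [0.15, 0, 0], "angular": [0, 0, 0]}
    - {"xyz": [0.15, 0, 0], "angular": [0, 0, 0]}
    - {"xyz": [0.15, 0, 0], "angular": [0, 0, 0]}

```text
clock: 3.1
position: [0.455, 0.2841, 0.3603]
ee_rot: [0.525, 0.851, -0.0, 0.001]
ft_force: [0.2, 0.4, 0.6]
grip_width: 0.448
grasp_force: 0.0
```

Run:
```python
from h import *
save('wrist','w4')
w1,w2,w3,w4=[load(f'w{i}') for i in (1,2,3,4)]
for n,z in (('B',(.459,-.085,.062)),('C',(.463,-.307,.062)),('lR',(.535,.183,.06)),('lL',(.469,.313,.06))):
    print(n,[np.round(proj(w,z)) for w in (w1,w2,w3,w4)])
def crop(c,p,w,h,s):
    u,v=map(int,p); g=c['img'][v:v+h,u:u+w,::-1]
    g=cv2.resize(g,None,fx=s,fy=s,interpolation=cv2.INTER_CUBIC); g=np.clip(g.astype(float)*1.5,0,255).astype(np.uint8)
    for k in range(0,w,20): cv2.putText(g,str(u+k),(k*s,8),0,.3,(0,255,255),1); cv2.line(g,(k*s,9),(k*s,14),(0,255,255),1)
    for k in range(0,h,20): cv2.putText(g,str(v+k),(0,k*s+4),0,.3,(0,255,0),1); cv2.line(g,(18,k*s),(22,k*s),(0,255,0),1)
    return g
q=lambda w,p:proj(w,p)
B=(.459,-.085,.062);C=(.463,-.307,.062)
f=lambda w,p,a,b:(max(0,proj(w,p)[0]-a),max(0,proj(w,p)[1]-b))
top=np.hstack([crop(w,f(w,P,50,70),99,140,2) for w,P in((w1,B),(w2,B),(w1,C),(w2,C))])
cv2.imwrite('pics/m1.png',np.vstack([top]))
g=crop(w4,(230,0),266,200,3);cv2.imwrite('pics/m2.png',g)
```

```text
B [array([335., 114.]), array([252., 128.]), array([210., 272.]), array([220., 354.])]
C [array([319., 281.]), array([249., 285.]), array([164., 379.]), array([177., 445.])]
lR [array([ 451., -176.]), array([ 339., -138.]), array([344., 128.]), array([342., 236.])]
lL [array([ 405., -399.]), array([ 280., -337.]), array([346.,  -3.]), array([343., 131.])]
```

View pics/m1.png

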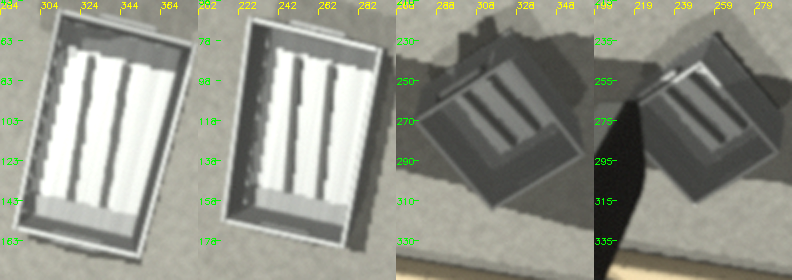

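View pics/m2.png

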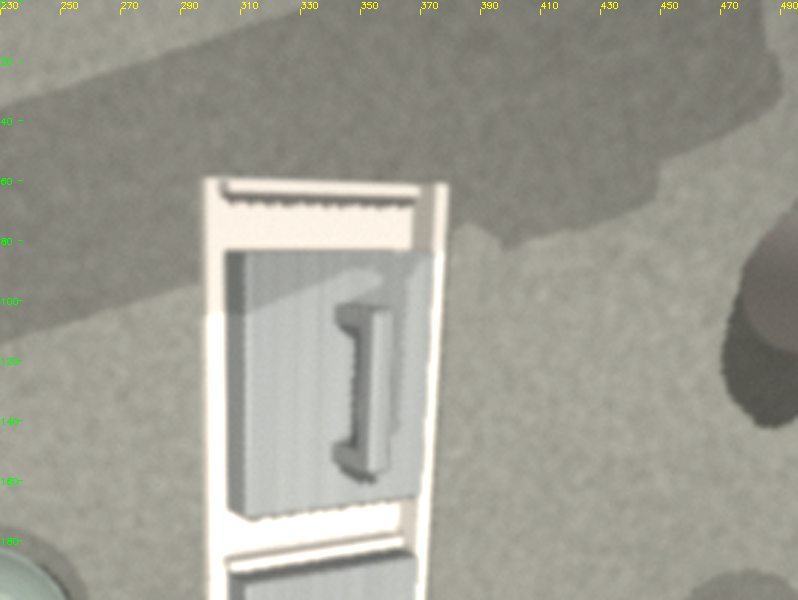

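The crops give the tin corners. The small lid's plate spans about (310,84) to (368,165), with its bar top from (356,103) to (356,158). Now I'll triangulate.

```bash
cat > tins.py <<'E'
from h import *
np.set_printoptions(precision=4,suppress=True)
w1,w2,w3,w4=[load(f'w{i}') for i in (1,2,3,4)]
def fit(c,pts):  # refine quad corners: strongest outer rim edge along normals, line fits, intersections
    g=cv2.GaussianBlur(cv2.cvtColor(c['img'],cv2.COLOR_RGB2GRAY),(0,0),.8).astype(np.float32)
    pts=np.array(pts,float);cen=pts.mean(0);L=[]
    for i in range(4):
        a,b=pts[i],pts[(i+1)%4];d=(b-a)/np.linalg.norm(b-a);n=np.array([d[1],-d[0]]);n*=np.sign(n@(a-cen))
        s=np.arange(-3,3.01,.1);P=[]
        for t in np.linspace(.12,.88,40):
            q=a+(b-a)*t+s[:,None]*n
            pr=cv2.remap(g,q[:,0].astype(np.float32),q[:,1].astype(np.float32),1).ravel()
            P.append(a+(b-a)*t+n*s[np.argmin(np.gradient(pr))]) if SGN<0 else P.append(a+(b-a)*t+n*s[np.argmax(pr)])
        P=np.array(P,np.float32);vx,vy,x,y=cv2.fitLine(P,cv2.DIST_HUBER,0,.01,.01).ravel();L.append(np.cross([x,y,1],[x+vx,y+vy,1]))
    out=[]
    for i in range(4):
        k=np.cross(L[i-1],L[i]);out.append(k[:2]/k[2])
    return np.array(out)
SGN=1
B1=[(314,49),(381,64.5),(354,172),(292.5,157)];B2=[(228.5,68),(293.5,82),(275.5,181),(214.5,168)]
C1=[(325.5,240),(361.5,287),(317,314),(279,271)];C2=[(252.5,246.5),(290.5,291),(249.5,316.5),(213,273)]
for n,a,b in(('B',B1,B2),('C',C1,C2)):
    for m,(x,y) in(('raw',(a,b)),('fit',(fit(w1,a),fit(w2,b)))):
        x=np.array(x);y=np.array(y)
        print(n,m); 
        T=[tri(w1,p,w2,q) for p,q in zip(x,y)]; print(' tri z',[t[0][2].round(4) for t in T])
        for w,k in((w1,x),(w2,y)):
            p=np.array([onz(w,*u,.062) for u in k]);d=np.roll(p,-1,0)-p
            e=d[1]-d[3];f=d[0]-d[2]; 
            print(' c',p.mean(0)[:2],'sides',np.linalg.norm(d,axis=1),'ang(deg)',np.degrees(np.arctan2(e[1],e[0])),np.degrees(np.arctan2(f[1],f[0])))
E
python3 tins.py
```

```text
B raw
 tri z [np.float64(0.0595), np.float64(0.0549), np.float64(0.0563), np.float64(0.0665)]
 c [ 0.4593 -0.0843] sides [0.0752 0.1248 0.0764 0.1222] ang(deg) -96.43378462587188 -7.147692339514237
 c [ 0.4599 -0.0836] sides [0.0763 0.1233 0.0784 0.122 ] ang(deg) -97.06079203386983 -6.366111002684569
B fit
 tri z [np.float64(0.0607), np.float64(0.0718), np.float64(0.0665), np.float64(0.0633)]
 c [ 0.458  -0.0834] sides [0.0777 0.1231 0.0772 0.1233] ang(deg) -97.23620651200285 -7.3358435230398085
 c [ 0.4571 -0.0834] sides [0.0748 0.1228 0.0762 0.1236] ang(deg) -97.04961473493066 -7.268834662649339
C raw
 tri z [np.float64(0.0631), np.float64(0.0616), np.float64(0.0655), np.float64(0.0475)]
 c [ 0.4653 -0.3034] sides [0.0862 0.0752 0.0855 0.0774] ang(deg) -137.94115680632376 -48.51431474824449
 c [ 0.4658 -0.3024] sides [0.0865 0.0757 0.0866 0.0715] ang(deg) -138.85379385814304 -50.46834812131259
C fit
 tri z [np.float64(0.0623), np.float64(0.0652), np.float64(0.0693), np.float64(0.0081)]
 c [ 0.4634 -0.3054] sides [0.0826 0.0805 0.0885 0.0725] ang(deg) -140.61613731383412 -48.26183175247807
 c [ 0.4656 -0.3048] sides [0.0865 0.088  0.0969 0.0633] ang(deg) -134.812030162048 -55.830294374725824
```

>>> carry_out:
  motion:
    - {"xyz": [-0.03, 0.04, 0.02], "angular": [0, 0, 0]}
    - {"xyz": [-0.05, 0.08, 0.04], "angular": [0, 0, 0]}
    - {"xyz": [-0.05, 0.08, 0.04], "angular": [0, 0, 0]}
    - {"xyz": [-0.05, 0.08, 0.04], "angular": [0, 0, 0]}

```text
clock: 3.55
position: [0.5504, 0.2736, 0.3182]
ee_rot: [0.526, 0.85, -0.001, -0.001]
ft_force: [-0.2, -0.7, 0.5]
grip_width: 0.447
grasp_force: 0.0
```

```bash
cat > crop.py <<'E'
from h import *
def crop(c,u,v,w,h,s,gain=1.5):
    g=c['img'][v:v+h,u:u+w,::-1]
    g=cv2.resize(g,None,fx=s,fy=s,interpolation=cv2.INTER_CUBIC); g=np.clip(g.astype(float)*gain,0,255).astype(np.uint8)
    for k in range(0,w,20): cv2.putText(g,str(u+k),(k*s,8),0,.3,(0,0,255),1); cv2.line(g,(k*s,9),(k*s,14),(0,0,255),1)
    for k in range(0,h,20): cv2.putText(g,str(v+k),(0,k*s+4),0,.3,(0,128,0),1); cv2.line(g,(18,k*s),(22,k*s),(0,128,0),1)
    return g
E
python3 - <<'E'
from crop import *
w5=save('wrist','w5');w4=load('w4')
R_=(.535,.183,.06);L=(.469,.313,.06)
out=[]
for w,P,hh in((w4,R_,140),(w5,R_,140),(w4,L,140),(w5,L,140)):
    u,v=proj(w,P);print(u,v); out.append(crop(w,int(u-40),max(0,int(v-70)),66 if 0 else 80,140,4,1.3)[:, :])
a=[cv2.copyMakeBorder(o,0,560-o.shape[0],0,0,cv2.BORDER_CONSTANT) for o in out]
g=np.hstack(a); print(g.shape); cv2.imwrite('pics/m3.png',cv2.resize(g,(800,int(g.shape[0]*800/g.shape[1]))) if 0 else np.hstack([x[:, 60:260] for x in a]))
E
```

```text
341.606556366826 235.88829209466024
279.78449926495114 212.59613938959487
343.27240791765297 130.5926444832544
273.5597101144242 88.80481973758236
(560, 1280, 3)
```

View pics/m3.png

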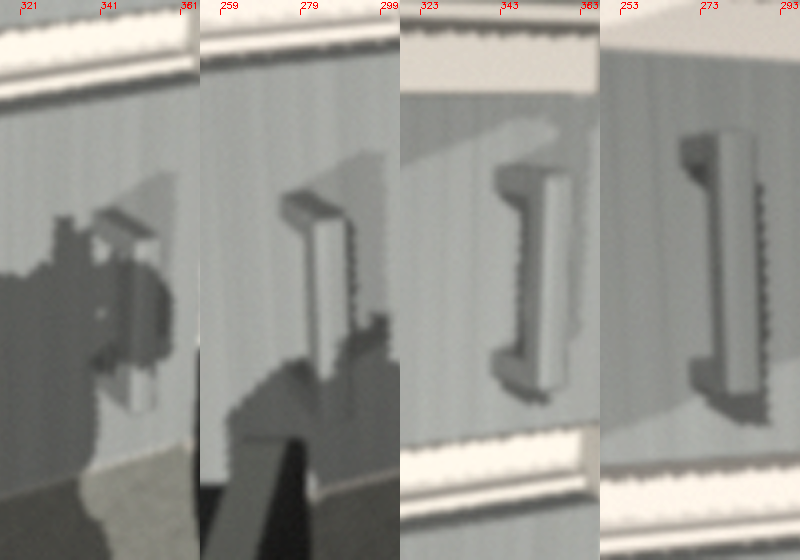

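In the w4/w5 crops, the small lid's bar-top ends are at w4 (357,102.5) and (355.8,156.8), and w5 (281.9,51) and (283,116.3). The large bar ends are at w4 (351.8,225) and (351.5,268), and w5 upper (286.5,196.5).

Run:
```python
from h import *
np.set_printoptions(precision=4,suppress=True)
w3,w4,w5=load('w3'),load('w4'),load('w5')
s1,e1=tri(w4,(357,102.5),w5,(281.9,51)); s2,e2=tri(w4,(355.8,156.8),w5,(283,116.25))
print('small',s1,e1,s2,e2,np.linalg.norm(s1-s2))
l1,e=tri(w4,(351.75,225),w5,(286.5,196.5)); print('large end',l1,e,'other on z',onz(w4,351.5,268,(s1[2]+s2[2])/2), 'same z first',onz(w4,351.75,225,(s1[2]+s2[2])/2),onz(w5,286.5,196.5,(s1[2]+s2[2])/2))
zs=(s1[2]+s2[2])/2
for z in (zs,.0847): print('onz small',[onz(w,*p,z)[:2] for w,p in((w4,(357,102.5)),(w5,(281.9,51)),(w4,(355.8,156.8)),(w5,(283,116.25)))])
```

```text
small [0.4649 0.3516 0.0875] 0.0004716565365594079 [0.4925 0.296  0.0955] 0.00019029009107476204 0.06258267700054544
large end [0.5324 0.2141 0.0863] 0.0019054632764964326 other on z [0.5604 0.1596 0.0915] same z first [0.531  0.215  0.0915] [0.5321 0.217  0.0915]
onz small [array([0.4644, 0.3514]), array([0.4655, 0.3518]), array([0.4932, 0.2954]), array([0.4923, 0.2953])]
onz small [array([0.4652, 0.3513]), array([0.4646, 0.3518]), array([0.4945, 0.2944]), array([0.4919, 0.2943])]
```

Run:
```python
from h import *
n=np.array([.896*np.sin(.5),.443*np.sin(.5),np.cos(.5)])
bt=np.array([.546,.188,.0905])
p,T=rel(bt+n*.07,[-.443,.896,0],-n)
rel(bt-n*.023,[-.443,.896,0],-n,p,T)
```

```text
xyz [-0.0766 -0.0081  0.1679] ang [28.56  0.07  0.29] rows 4.0
xyz [-0.     0.     0.093] ang [0. 0. 0.] rows 2.0
```

>>> carry_out:
  motion:
    - {"xyz": [-0.025, 0, 0.03], "angular": [7, 0, 0]}
    - {"xyz": [-0.05, 0, 0.06], "angular": [14, 0, 0]}
    - {"xyz": [-0.077, 0, 0.09], "angular": [21, 0, 0]}
    - {"xyz": [-0.077, -0.005, 0.13], "angular": [28.5, 0, 0.3]}
    - {"xyz": [-0.077, -0.008, 0.168], "angular": [28.5, 0, 0.3]}
    - {"xyz": [-0.077, -0.008, 0.168], "angular": [28.5, 0, 0.3]}
    - {"xyz": [-0.077, -0.008, 0.168], "angular": [28.5, 0, 0.3]}
    - {"xyz": [-0.077, -0.008, 0.168], "angular": [28.5, 0, 0.3]}

```text
clock: 4.4
position: [0.5771, 0.205, 0.1567]
ee_rot: [0.511, 0.825, -0.207, -0.127]
ft_force: [-0.2, 0.3, 1.3]
grip_width: 0.448
grasp_force: 0.0
```

Run:
```python
from crop import *
n=np.array([.896*np.sin(.5),.443*np.sin(.5),np.cos(.5)])
bt=np.array([.546,.188,.0905])
rel(bt+n*.07,[-.443,.896,0],-n)
rel(bt-n*.023,[-.443,.896,0],-n)
o=get_obs();print(o['joint_pos'].round(2))
w6=save('wrist','w6'); y=np.array([.443,-.896,0])
for k in(-.032,0,.032): print(proj(w6,bt+y*k))
```

```text
xyz [-0.0014  0.0006  0.0051] ang [0.5  0.17 0.09] rows 1.0
xyz [-0.0011 -0.0002  0.0981] ang [0.5  0.17 0.09] rows 2.0
[-0.06  0.83 -0.69  1.08  0.4   1.87 -0.21]
(np.float64(322.8012617669186), np.float64(164.51123225779776))
(np.float64(322.68493198030006), np.float64(211.2819493440371))
(np.float64(322.57861491052284), np.float64(254.02702553241932))
```

Run:
```python
from h import *
c=load('w6');g=cv2.cvtColor(c['img'],cv2.COLOR_RGB2GRAY)
print('cols 296..350 step2');
for v in range(140,300,8): print(v,g[v,296:350:2])
```

```text
cols 296..350 step2
140 [124 124 126 125 126 129 129 129 124 125 127 127 126 128 130 129 127 126
 127 127 131 130 130 127 124 122 123]
148 [125 125 124 126 128 128 129 130 126 124 127 126 127 129 130 128 126 125
 127 128 132 130 130 126 125 122 123]
156 [125 125 125 126 127 127 130 128 125 124 109  92  93  91  92  89  91 115
 126 128 132 130 131 127 124 123 123]
164 [124 125 124 127 127 128 130 130 127 119  99  89  86  84  84  82  74  63
  66  65  66  69  92 118 123 123 124]
172 [124 122 126 127 127 127 130 129 127 122 122 128 128 122 121 120 109  74
  66  64  66  66  67  65  65  66  99]
180 [125 124 126 126 126 127 130 132 126 122 120 127 126 123 121 122 108  73
  65  67  68  65  66  64  64  64 102]
188 [126 125 126 126 127 127 129 131 128 121 121 128 127 122 121 121 109  71
  65  67  67  65  66  66  65  65  74]
196 [126 125 125 128 127 128 132 132 128 122 120 126 127 122 122 122 106  71
  65  66  66  66  66  66  64  64  86]
204 [126 125 125 127 128 127 129 132 128 122 120 127 126 121 122 121 104  80
  82  84  82  71  68  65  65  71 114]
212 [146 142 145 146 147 147 150 152 148 138 
[... 519 characters left out ...]
9 103 142]
252 [146 143 142 145 147 145 148 151 148 145 144 143 141 137 136 134 111 134
 146 147 148 144 144 145 143 143 148]
260 [148 144 144 143 146 147 148 151 148 147 147 146 146 150 149 146 143 147
 145 146 147 144 143 143 144 143 148]
268 [145 144 143 144 145 148 148 149 149 146 147 143 146 148 147 144 141 145
 143 146 145 142 143 143 141 143 147]
276 [144 143 142 143 143 144 145 148 147 145 146 144 144 148 146 144 141 144
 142 145 144 141 142 142 142 143 146]
284 [123 120 116 117 114 115 117 115 115 119 118 117 117 113 113 114 115 117
 119 118 114 117 118 117 117 117 116]
292 [112 114 115 115 114 114 118 119 117 115 115 116 113 113 114 116 116 113
 112 112 115 117 118 114 111 114 117]
```

>>> carry_out:
  motion:
    - {"xyz": [0, 0, 0.03], "angular": [0, 0, 0]}
    - {"xyz": [0, 0, 0.06], "angular": [0, 0, 0]}
    - {"xyz": [0, 0, 0.08], "angular": [0, 0, 0]}
    - {"xyz": [0, 0, 0.088], "angular": [0, 0, 0]}
    - {"xyz": [0, 0, 0.092], "angular": [0, 0, 0]}
    - {"xyz": [0, 0, 0.092], "angular": [0, 0, 0]}
    - {"xyz": [0, 0, 0.092], "angular": [0, 0, 0]}

```text
clock: 5.15
position: [0.5377, 0.1854, 0.0727]
ee_rot: [0.51, 0.824, -0.209, -0.128]
ft_force: [-0.4, -0.1, -0.0]
grip_width: 0.453
grasp_force: 0.0
```

Run:
```python
from h import *
n=np.array([.896*np.sin(.5),.443*np.sin(.5),np.cos(.5)])
bt=np.array([.546,.188,.0905])
rel(bt-n*.026,[-.443,.896,0],-n)
print(get_obs()['ft_force'])
```

```text
xyz [-0.0013 -0.001   0.0063] ang [0.26 0.16 0.12] rows 1.0
[-0.38950968 -0.09321789 -0.00744918]
```

>>> carry_out:
  motion:
    - {"xyz": [-0.001, -0.001, 0.003], "angular": [0, 0, 0]}
    - {"xyz": [-0.001, -0.001, 0.005], "angular": [0, 0, 0]}
    - {"xyz": [-0.001, -0.001, 0.005], "angular": [0, 0, 0]}

```text
clock: 5.45
position: [0.5342, 0.1824, 0.0674]
ee_rot: [0.51, 0.824, -0.21, -0.129]
ft_force: [1.0, 1.1, 0.2]
grip_width: 0.451
grasp_force: 0.0
```

>>> carry_out:
  motion:
    - {"xyz": [0, 0, 0], "angular": [0, 0, 0]}
    - {"xyz": [0, 0, 0], "angular": [0, 0, 0]}
    - {"xyz": [0, 0, 0], "angular": [0, 0, 0]}
    - {"xyz": [0, 0, 0], "angular": [0, 0, 0]}
    - {"xyz": [0, 0, 0], "angular": [0, 0, 0]}
    - {"xyz": [0, 0, 0], "angular": [0, 0, 0]}
  hand: 0
  grip_force: 90

```text
clock: 6.05
position: [0.5346, 0.1827, 0.0676]
ee_rot: [0.51, 0.824, -0.209, -0.129]
ft_force: [2.6, 1.4, 0.6]
grip_width: 0.102
grasp_force: 88.1
```

>>> carry_out:
  motion:
    - {"xyz": [0, 0, -0.01], "angular": [0, 0, 0]}
    - {"xyz": [0, 0, -0.03], "angular": [0, 0, 0]}
    - {"xyz": [0, 0, -0.06], "angular": [0, 0, 0]}
    - {"xyz": [0, 0, -0.09], "angular": [0, 0, 0]}
    - {"xyz": [0, 0, -0.12], "angular": [0, 0, 0]}
    - {"xyz": [0, 0, -0.12], "angular": [0, 0, 0]}

```text
clock: 6.65
position: [0.5871, 0.2097, 0.1766]
ee_rot: [0.511, 0.825, -0.207, -0.128]
ft_force: [-0.0, 0.1, -2.0]
grip_width: 0.1
grasp_force: 88.0
```

Run:
```python
from h import *
print(get_obs()['ft_force'])
save('wrist','w7')
a=np.radians(82.8)
rel([.4585,-.0835,.24],[np.cos(a),np.sin(a),0],[0,0,-1])
```

```text
[-0.03029924  0.09775197 -1.97622788]
xyz [-0.2049 -0.2466  0.0587] ang [-27.5    8.39  33.  ] rows 7.0
```

>>> carry_out:
  motion:
    - {"xyz": [-0.015, -0.03, -0.01], "angular": [-3.4, 1, 4]}
    - {"xyz": [-0.04, -0.06, 0], "angular": [-7, 2.1, 8]}
    - {"xyz": [-0.07, -0.09, 0.01], "angular": [-10.5, 3.1, 12.3]}
    - {"xyz": [-0.102, -0.123, 0.02], "angular": [-13.7, 4.2, 16.5]}
    - {"xyz": [-0.128, -0.154, 0.03], "angular": [-17.2, 5.2, 20.6]}
    - {"xyz": [-0.154, -0.185, 0.04], "angular": [-20.6, 6.3, 24.7]}
    - {"xyz": [-0.18, -0.216, 0.05], "angular": [-24, 7.3, 29]}
    - {"xyz": [-0.205, -0.2465, 0.0585], "angular": [-27.5, 8.4, 33]}
    - {"xyz": [-0.205, -0.2465, 0.0585], "angular": [-27.5, 8.4, 33]}
    - {"xyz": [-0.205, -0.2465, 0.0585], "angular": [-27.5, 8.4, 33]}
    - {"xyz": [-0.205, -0.2465, 0.0585], "angular": [-27.5, 8.4, 33]}

```text
clock: 7.8
position: [0.4578, -0.0833, 0.2388]
ee_rot: [0.75, 0.662, -0.002, -0.001]
ft_force: [0.6, 0.9, -1.2]
grip_width: 0.099
grasp_force: 88.2
```

Run:
```python
from crop import *
o=get_obs();print(o['position'],R.from_quat(o['ee_rot']).as_matrix().round(4).tolist(),o['joint_pos'].round(2))
w8=save('wrist','w8');s=save('scene','s8');t=save('top','t8')
g=[crop(w8,200,60,260,160,3,1.4)]
u,v=map(int,proj(s,(.46,-.083,.15)));print(u,v);a=crop(s,u-65,v-60,130,120,3,1.2)
u,v=map(int,proj(t,(.46,-.083,.15)));print(u,v);b=crop(t,u-65,v-60,130,120,3,1.2)
m=np.hstack([a,b]); m=m[:, :780]; print(m.shape,g[0].shape)
cv2.imwrite('pics/m4.png',cv2.resize(np.vstack([g[0],m]),None,fx=.71,fy=.71,interpolation=cv2.INTER_AREA))
```

```text
[ 0.45781914 -0.08334461  0.23876735] [[0.1241, 0.9923, -0.0038], [0.9923, -0.1241, -0.0008], [-0.0012, -0.0037, -1.0]] [ 0.71  0.01 -0.62  1.82  0.01  1.32 -0.04]
301 174
361 194
(360, 780, 3) (480, 780, 3)
```

View pics/m4.png

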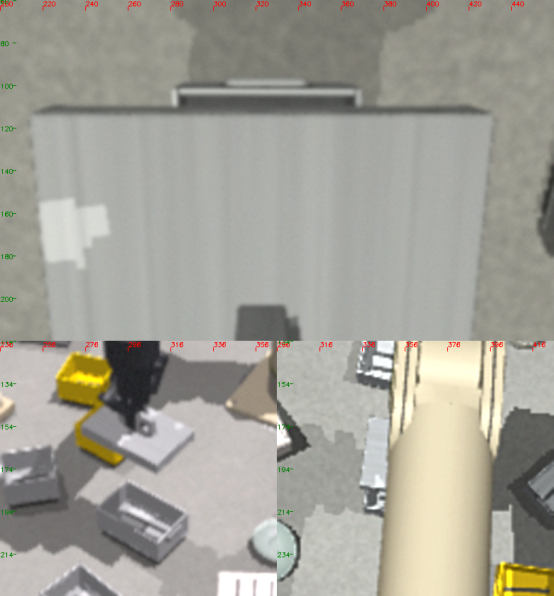

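The wrist view shows the lid's far edge at v≈113, corners at u≈217 and 430. Just beyond it is the tin's end rim at v≈102, u≈282.6 to 369. The scene view confirms a level lid over the large tin. Now I'll measure the lid against the tin in this same image.

```bash
cat > held.py <<'E'
from h import *
np.set_printoptions(precision=4,suppress=True)
def sub(g,u,v,du,dv,h,sgn):  # extreme gradient along a direction, averaged
    s=np.arange(-h,h+.01,.1); q=np.array([[u+du*k,v+dv*k] for k in s],np.float32)
    pr=cv2.remap(g,q[:,0],q[:,1],1).ravel(); d=np.gradient(cv2.GaussianBlur(pr[:,None],(1,9),2).ravel())*sgn
    return s[np.argmax(d)]
def hline(g,us,v,h,sgn): # row of a near-horizontal edge
    y=[v+sub(g,u,v,0,1,h,sgn) for u in us]; return np.polyfit(us,y,1)
def vline(g,vs,u,h,sgn):
    x=[u+sub(g,u,v,1,0,h,sgn) for v in vs]; return np.polyfit(vs,x,1)
E
python3 - <<'E'
from held import *
w=load('w8');g=cv2.GaussianBlur(cv2.cvtColor(w['img'],cv2.COLOR_RGB2GRAY),(0,0),.7).astype(np.float32)
o=get_obs();Rt=R.from_quat(o['ee_rot']);p0=o['position']
for u in(260,325,400): print(u,g[94:120,u].round().astype(int))
for v in (101,102,103): print(v,g[v,276:292].round().astype(int),g[v,362:378].round().astype(int))
for v in (120,140): print(v,g[v,206:226].round().astype(int),g[v,420:440].round().astype(int))
E
```

```text
260 [107 108 109 110 110 110 110 111 111 112 111 111 110 109 105  95  82  75
  79  90 105 116 122 123 123 124]
325 [ 87  89  95 108 117 112  97  99 118 119  98  73  60  58  59  61  64  68
  76  91 107 118 122 123 124 124]
400 [104 105 106 107 109 109 108 108 109 110 111 111 111 109 103  92  78  68
  73  90 106 115 119 121 121 121]
101 [111 111 111 111 113 112 103  93  92  97 100 101 100 100 101 101] [90 91 91 89 87 88 91 93 91 91 91 92 91 91 91 92]
102 [109 109 110 113 119 124 117 106 108 117 122 123 122 122 123 123] [113 113 112 108 102 102 104 100  93  90  90  90  90  90  90  91]
103 [107 107 108 113 124 132 125 110 106 112 117 118 118 119 119 119] [117 117 116 111 107 110 112 105  94  89  89  89  89  89  90  92]
120 [110 109 108 109 109 111 112 113 118 122 125 126 127 127 125 124 125 126
 126 126] [119 119 119 119 119 119 119 120 119 117 111 105 105 107 109 112 112 112
 110 108]
140 [111 113 114 115 115 115 114 113 112 113 117 122 125 127 127 127 126 126
 125 125] [122 122 122 122 122 122 121 118 112 108 109 110 110 109 109 110 111 112
 112 111]
```

Run:
```python
from held import *
w=load('w8');o=get_obs();Rt=R.from_quat(o['ee_rot']);p0=o['position']
def dep(u,v,d):
    a,r=ray(w,u,v); return Rt.inv().apply(a+r*d-p0)
l,r=dep(213.2,113,.1428),dep(430.5,113,.1428); print('lid corners tool',l,r,(l+r)/2)
l2=Rt.inv().apply
for z in(.062,):
    a,b=[Rt.inv().apply(onz(w,u,102.6,z)-p0) for u in(281,368)]
    print('tin end rim tool',a,b,(a+b)/2,np.linalg.norm(a-b), 'ang',np.degrees(np.arctan2((a-b)[0],-(a-b)[1])))
```

```text
lid corners tool [ 0.0689 -0.0456  0.0045] [0.0689 0.0434 0.0045] [ 0.0689 -0.0011  0.0045]
tin end rim tool [ 0.0614 -0.0377  0.1769] [0.0614 0.0392 0.1766] [0.0614 0.0008 0.1768] 0.07689158437561049 ang 0.016117309472442172
```

>>> carry_out:
  motion:
    - {"xyz": [0.001, 0.0015, 0.04], "angular": [0, 0, 0]}
    - {"xyz": [0.001, 0.0015, 0.08], "angular": [0, 0, 0]}
    - {"xyz": [0.001, 0.0015, 0.12], "angular": [0, 0, 0]}
    - {"xyz": [0.001, 0.0015, 0.14], "angular": [0, 0, 0]}
    - {"xyz": [0.001, 0.0015, 0.145], "angular": [0, 0, 0]}
    - {"xyz": [0.001, 0.0015, 0.145], "angular": [0, 0, 0]}
    - {"xyz": [0.001, 0.0015, 0.145], "angular": [0, 0, 0]}

```text
clock: 8.65
position: [0.4604, -0.0834, 0.0956]
ee_rot: [0.75, 0.661, -0.001, 0.0]
ft_force: [0.3, 0.2, -1.2]
grip_width: 0.096
grasp_force: 88.2
```

Run:
```python
from h import *
o=get_obs();print(o['position'],o['ft_force'],R.from_quat(o['ee_rot']).as_matrix()[:,2])
```

```text
[ 0.46043581 -0.08340006  0.09563044] [ 0.25373914  0.1916436  -1.24004227] [-6.41090566e-04 -1.46957937e-03 -9.99998715e-01]
```

>>> carry_out:
  motion:
    - {"xyz": [0.0005, -0.0005, 0.004], "angular": [0, 0, 0]}
    - {"xyz": [0.0005, -0.0005, 0.008], "angular": [0, 0, 0]}
    - {"xyz": [0.0005, -0.0005, 0.012], "angular": [0, 0, 0]}
    - {"xyz": [0.0005, -0.0005, 0.012], "angular": [0, 0, 0]}

```text
clock: 9.05
position: [0.4586, -0.0832, 0.082]
ee_rot: [0.75, 0.661, -0.002, -0.001]
ft_force: [-0.1, -0.3, -0.9]
grip_width: 0.102
grasp_force: 88.2
```

>>> carry_out:
  motion:
    - {"xyz": [0, 0, 0.002], "angular": [0, 0, 0]}
    - {"xyz": [0, 0, 0.004], "angular": [0, 0, 0]}
    - {"xyz": [0, 0, 0.006], "angular": [0, 0, 0]}
    - {"xyz": [0, 0, 0.006], "angular": [0, 0, 0]}

```text
clock: 9.45
position: [0.4589, -0.0832, 0.0763]
ee_rot: [0.75, 0.661, -0.001, -0.0]
ft_force: [-0.3, -0.3, -0.7]
grip_width: 0.1
grasp_force: 88.3
```

>>> carry_out:
  motion:
    - {"xyz": [0, 0, 0.002], "angular": [0, 0, 0]}
    - {"xyz": [0, 0, 0.004], "angular": [0, 0, 0]}
    - {"xyz": [0, 0, 0.004], "angular": [0, 0, 0]}

```text
clock: 9.75
position: [0.4592, -0.0832, 0.0728]
ee_rot: [0.75, 0.661, -0.001, 0.0]
ft_force: [-2.5, 0.2, 5.7]
grip_width: 0.098
grasp_force: 89.3
```

>>> carry_out:
  motion:
    - {"xyz": [0, 0, 0.002], "angular": [0, 0, 0]}
    - {"xyz": [0, 0, 0.004], "angular": [0, 0, 0]}
    - {"xyz": [0, 0, 0.004], "angular": [0, 0, 0]}

```text
clock: 10.05
position: [0.4593, -0.0832, 0.0689]
ee_rot: [0.75, 0.661, -0.001, 0.0]
ft_force: [-3.1, -0.1, 8.4]
grip_width: 0.1
grasp_force: 89.5
```

>>> carry_out:
  motion:
    - {"xyz": [0, -0.0005, 0.002], "angular": [0, 0, 0]}
    - {"xyz": [0, -0.001, 0.004], "angular": [0, 0, 0]}
    - {"xyz": [0, -0.001, 0.004], "angular": [0, 0, 0]}

```text
clock: 10.35
position: [0.4591, -0.0832, 0.0653]
ee_rot: [0.75, 0.661, -0.001, 0.001]
ft_force: [0.7, 0.2, -0.8]
grip_width: 0.1
grasp_force: 88.4
```

>>> carry_out:
  motion:
    - {"xyz": [0, 0, 0.002], "angular": [0, 0, 0]}
    - {"xyz": [0, 0, 0.004], "angular": [0, 0, 0]}
    - {"xyz": [0, 0, 0.004], "angular": [0, 0, 0]}

```text
clock: 10.65
position: [0.4592, -0.0832, 0.0611]
ee_rot: [0.75, 0.661, -0.0, 0.001]
ft_force: [1.5, -0.6, 6.9]
grip_width: 0.099
grasp_force: 92.0
```

>>> carry_out:
  motion:
    - {"xyz": [0, 0, 0.002], "angular": [0, 0, 0]}
    - {"xyz": [0, 0, 0.004], "angular": [0, 0, 0]}
    - {"xyz": [0, 0, 0.004], "angular": [0, 0, 0]}

```text
clock: 10.95
position: [0.4592, -0.0831, 0.0575]
ee_rot: [0.75, 0.661, -0.001, 0.001]
ft_force: [-0.7, -0.1, 9.8]
grip_width: 0.099
grasp_force: 92.4
```

>>> carry_out:
  motion:
    - {"xyz": [0, 0, 0.002], "angular": [0, 0, 0]}
    - {"xyz": [0, 0, 0.003], "angular": [0, 0, 0]}
    - {"xyz": [0, 0, 0.003], "angular": [0, 0, 0]}

```text
clock: 11.25
position: [0.4598, -0.0833, 0.0572]
ee_rot: [0.75, 0.661, -0.001, 0.002]
ft_force: [-17.3, 2.2, 51.9]
grip_width: 0.096
grasp_force: 98.3
```

>>> carry_out:
  motion:
    - {"xyz": [0, 0, -0.004], "angular": [0, 0, 0]}
    - {"xyz": [0, 0, -0.009], "angular": [0, 0, 0]}
    - {"xyz": [0, 0, -0.011], "angular": [0, 0, 0]}
    - {"xyz": [0, 0, -0.011], "angular": [0, 0, 0]}

```text
clock: 11.65
position: [0.4592, -0.0832, 0.0654]
ee_rot: [0.75, 0.661, -0.0, 0.001]
ft_force: [2.1, 0.7, 5.1]
grip_width: 0.099
grasp_force: 91.7
```

>>> carry_out:
  motion:
    - {"xyz": [0, 0, 0], "angular": [0, 0, 0]}
    - {"xyz": [0, 0, 0], "angular": [0, 0, 0]}
    - {"xyz": [0, 0, 0], "angular": [0, 0, 0]}
    - {"xyz": [0, 0, -0.02], "angular": [0, 0, 0]}
    - {"xyz": [0, 0, -0.06], "angular": [0, 0, 0]}
    - {"xyz": [0, 0, -0.11], "angular": [0, 0, 0]}
    - {"xyz": [0, 0, -0.16], "angular": [0, 0, 0]}
    - {"xyz": [0, 0, -0.2], "angular": [0, 0, 0]}
    - {"xyz": [0, 0, -0.2], "angular": [0, 0, 0]}
  hand: 0.45

```text
clock: 12.55
position: [0.4606, -0.0829, 0.2697]
ee_rot: [0.75, 0.661, 0.001, 0.003]
ft_force: [-0.6, 0.6, -0.8]
grip_width: 0.453
grasp_force: 0.0
```

Run:
```python
from crop import *
w=save('wrist','w9');s=save('scene','s9')
u,v=map(int,proj(s,(.46,-.083,.065)))
n=np.array([.896*np.sin(.5),.443*np.sin(.5),np.cos(.5)]); bt=np.array([.479,.3238,.0905-.003])
o=get_obs();print(o['position'],o['grip_width'])
rel(bt+n*.07,[-.443,.896,0],-n)
```

```text
[ 0.45852004 -0.08288301  0.2647283 ] 0.4509660288522836
xyz [ 0.4248 -0.0028  0.1149] ang [ 27.71  -8.28 -32.85] rows 9.0
```

Run:
```python
from h import *
a=np.radians(131)
rel([.491,-.333,.26],[np.cos(a),np.sin(a),0],[0,0,-1])
```

```text
xyz [-0.244   0.0637  0.0052] ang [ -0.11   0.09 -48.23] rows 6.0
```

>>> carry_out:
  motion:
    - {"xyz": [-0.04, 0.01, 0], "angular": [0, 0, -8]}
    - {"xyz": [-0.08, 0.02, 0], "angular": [0, 0, -16]}
    - {"xyz": [-0.12, 0.03, 0], "angular": [0, 0, -24]}
    - {"xyz": [-0.16, 0.042, 0], "angular": [0, 0, -32]}
    - {"xyz": [-0.2, 0.052, 0], "angular": [0, 0, -40]}
    - {"xyz": [-0.244, 0.064, 0.005], "angular": [0, 0, -48]}
    - {"xyz": [-0.244, 0.064, 0.005], "angular": [0, 0, -48]}
    - {"xyz": [-0.244, 0.064, 0.005], "angular": [0, 0, -48]}
    - {"xyz": [-0.244, 0.064, 0.005], "angular": [0, 0, -48]}

```text
clock: 13.55
position: [0.4912, -0.3314, 0.2587]
ee_rot: [0.416, 0.909, -0.001, -0.002]
ft_force: [-0.0, 0.8, 0.6]
grip_width: 0.448
grasp_force: 0.0
```

Run:
```python
from crop import *
w=save('wrist','w10');o=get_obs();print(o['position'],o['joint_pos'].round(2))
u,v=map(int,proj(w,(.465,-.303,.062)));print(u,v)
g1=crop(w,u-70,max(0,v-75),140,150,3,1.5)
w9=load('w9');u,v=map(int,proj(w9,(.46,-.083,.065)));print(u,v);s=load('s9');
g2=crop(w9,u-62,max(0,v-75),125,75,3,1.3)
u,v=map(int,proj(s,(.46,-.083,.065)));g3=crop(s,u-62,v-38,125,75,3,1.3)
cv2.imwrite('pics/m5.png',np.hstack([g1,np.vstack([g2,g3])]))
```

```text
[ 0.49139476 -0.33129954  0.25920131] [ 0.91  0.29 -0.49  1.49  0.14  1.4   1.13]
322 127
321 163
```

View pics/m5.png

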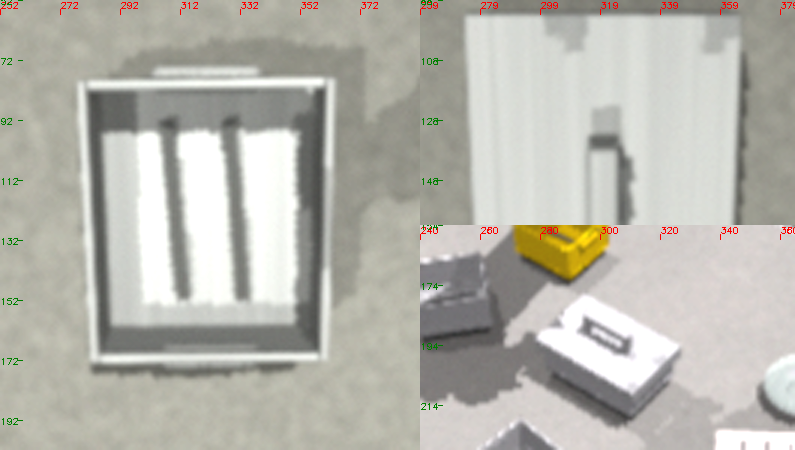

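The small tin's outer rim corners are at about (278,80), (363,78), (361,172) and (283,173), and it's well lit here. The large lid lies flat on its tin. Now I'll fit the small tin, then go for the small lid.

Run:
```python
import io,contextlib
with contextlib.redirect_stdout(io.StringIO()): 
    from tins import *
w=load('w10')
q=[(279,80.3),(362.8,79),(360,171),(283.4,172)]
f=fit(w,q);print(f)
o=get_obs();Rt=R.from_quat(o['ee_rot'])
for z in(.059,.062,.065):
    p=np.array([onz(w,*u,z) for u in f]);d=np.roll(p,-1,0)-p
    e=d[1]-d[3];g=d[0]-d[2]
    print(z,p.mean(0),np.linalg.norm(d,axis=1),np.degrees(np.arctan2(e[1],e[0])),np.degrees(np.arctan2(g[1],g[0])))
w1=load('w1')
C1=[(325.5,240),(361.5,287),(317,314),(279,271)]
# pair: order by world proximity, height check
P=[onz(w,*u,.062) for u in f]
for u in C1:
    k=np.argmin([np.linalg.norm(onz(w1,*u,.062)-x) for x in P]); print('tri',tri(w1,u,w,f[k]))
# verify large: plate corner heights not needed; plan to small lid
n=np.array([.896*np.sin(.5),.443*np.sin(.5),np.cos(.5)]); bt=np.array([.479,.3238,.0905])
rel(bt+n*.17,[-.443,.896,0],-n); 
p0=bt+n*.17; print(p0)
```

```text
[[278.2883  79.5133]
 [362.4588  78.7529]
 [359.5626 170.9368]
 [282.7188 171.0024]]
0.059 [ 0.464  -0.3041  0.059 ] [0.0782 0.0881 0.0776 0.0876] -48.74601738480311 41.15135270175985
0.062 [ 0.4637 -0.3038  0.062 ] [0.0775 0.0874 0.0769 0.0868] -48.74601738480312 41.151352701759876
0.065 [ 0.4635 -0.3035  0.065 ] [0.0768 0.0866 0.0762 0.0861] -48.7460173848031 41.15135270175986
tri (array([ 0.4648, -0.2455,  0.0614]), np.float64(0.0013454748605653177))
tri (array([ 0.522 , -0.3116,  0.0604]), np.float64(0.00020265903793255537))
tri (array([ 0.4647, -0.3625,  0.0594]), np.float64(0.0022465098653646123))
tri (array([ 0.4072, -0.2965,  0.0635]), np.float64(0.0023186437131215254))
xyz [0.4831 0.4981 0.019 ] ang [28.32  3.57 14.26] rows 14.0
[0.552  0.3599 0.2397]
```

>>> carry_out:
  motion:
    - {"xyz": [0.035, 0.036, 0], "angular": [2, 0.3, 1]}
    - {"xyz": [0.069, 0.071, 0], "angular": [4, 0.5, 2]}
    - {"xyz": [0.104, 0.107, 0], "angular": [6, 0.8, 3]}
    - {"xyz": [0.138, 0.142, 0.005], "angular": [8, 1, 4]}
    - {"xyz": [0.173, 0.178, 0.006], "angular": [10, 1.3, 5]}
    - {"xyz": [0.207, 0.213, 0.008], "angular": [12, 1.5, 6]}
    - {"xyz": [0.242, 0.249, 0.009], "angular": [14, 1.8, 7]}
    - {"xyz": [0.276, 0.285, 0.01], "angular": [16, 2, 8]}
    - {"xyz": [0.311, 0.32, 0.012], "angular": [18, 2.3, 9]}
    - {"xyz": [0.345, 0.356, 0.013], "angular": [20, 2.5, 10]}
    - {"xyz": [0.38, 0.391, 0.015], "angular": [22, 2.8, 11.2]}
    - {"xyz": [0.414, 0.427, 0.016], "angular": [24, 3, 12.2]}

```text
clock: 14.8
position: [0.5431, 0.2621, 0.2431]
ee_rot: [0.501, 0.84, -0.18, -0.11]
ft_force: [1.1, -0.9, 0.3]
grip_width: 0.446
grasp_force: 0.0
```

Run:
```python
from h import *
n=np.array([.896*np.sin(.5),.443*np.sin(.5),np.cos(.5)]); bt=np.array([.479,.323,.087])
p,T=rel(bt+n*.09,[-.443,.896,0],-n); o=get_obs(); print(o['position'],o['joint_velocities'].round(2))
```

```text
xyz [0.0821 0.0461 0.0643] ang [4.29 0.63 1.94] rows 3.0
[0.54312655 0.26210813 0.2431371 ] [-1.04  0.85  0.11 -1.23  0.07  0.67 -0.78]
```

>>> carry_out:
  motion:
    - {"xyz": [0, 0, 0], "angular": [0, 0, 0]}
    - {"xyz": [0, 0, 0], "angular": [0, 0, 0]}

```text
clock: 15.0
position: [0.5427, 0.2621, 0.2421]
ee_rot: [0.499, 0.841, -0.179, -0.111]
ft_force: [-0.2, -0.7, 0.7]
grip_width: 0.448
grasp_force: 0.0
```

Run:
```python
from h import *
n=np.array([.896*np.sin(.5),.443*np.sin(.5),np.cos(.5)]); bt=np.array([.479,.323,.087])
p,T=rel(bt+n*.07,[-.443,.896,0],-n); o=get_obs(); print(o['position'],o['joint_velocities'].round(2))
```

```text
xyz [0.0819 0.045  0.0831] ang [4.28 0.63 2.22] rows 3.0
[0.54266059 0.2621426  0.24207419] [ 0.06 -0.04  0.02  0.01  0.   -0.    0.01]
```

>>> carry_out:
  motion:
    - {"xyz": [0.03, 0.015, 0.02], "angular": [1.4, 0.2, 0.7]}
    - {"xyz": [0.06, 0.03, 0.04], "angular": [2.8, 0.4, 1.5]}
    - {"xyz": [0.082, 0.045, 0.065], "angular": [4.3, 0.6, 2.2]}
    - {"xyz": [0.082, 0.045, 0.083], "angular": [4.3, 0.6, 2.2]}
    - {"xyz": [0.082, 0.045, 0.083], "angular": [4.3, 0.6, 2.2]}
    - {"xyz": [0.082, 0.045, 0.083], "angular": [4.3, 0.6, 2.2]}

```text
clock: 15.6
position: [0.5119, 0.3342, 0.1508]
ee_rot: [0.514, 0.822, -0.209, -0.13]
ft_force: [0.1, -1.3, 0.6]
grip_width: 0.448
grasp_force: 0.0
```

Run:
```python
from h import *
n=np.array([.896*np.sin(.5),.443*np.sin(.5),np.cos(.5)]); bt=np.array([.479,.323,.087])
rel(bt-n*.025,[-.443,.896,0],-n)
w=save('wrist','w11'); y=np.array([.443,-.896,0])
for k in(-.032,.032): print(proj(w,bt+y*k))
g=cv2.cvtColor(w['img'],cv2.COLOR_RGB2GRAY)
for v in range(148,272,6): print(v,g[v,302:344:2])
```

```text
xyz [0.0044 0.0001 0.0975] ang [ 0.14 -0.05 -0.35] rows 2.0
(np.float64(322.5322294121822), np.float64(156.59520365476038))
(np.float64(323.0553100077364), np.float64(248.5635106138095))
148 [142 135 139 141 142 142 136 131 131 125 115 114 111 116 119 120 121 122
 121 124 125]
154 [142 136 137 141 141 131  93  80  77  77  76  74  75  70  68  67  80 113
 122 123 125]
160 [139 132 120 122 125 121 133 138 134 131 130 129 117  75  63  63  61  63
  72 103 121]
166 [123 119 118 124 124 122 137 136 135 127 116 116 106  72  62  63  63  63
  63  63  64]
172 [124 119 118 121 124 117 114 122 122 117 116 115 105  75  65  63  63  62
  62  63  62]
178 [123 119 118 121 123 120 114 121 119 116 115 115 104  72  61  62  63  61
  62  62  62]
184 [121 119 119 121 124 117 114 122 119 116 114 114 104  71  60  60  61  61
  61  62  64]
190 [122 119 118 121 123 117 113 121 120 117 114 116 104  69  60  59  61  61
  61  62  62]
196 [123 120 117 120 122 117 115 121 118 116 113 114 105  70  61  59  62  61
  60  63  62]
202 [122 121 118 120 123 116 115 120 120 115 113 114 103  70  60  60  60  61
  61  62  63]
208
[... 297 characters left out ...]
1 114 119 117 115 114 113 105  72  60  61  61  61
  60  62  63]
232 [121 121 119 119 122 122 114 117 119 115 114 114 104  71  60  61  61  61
  62  62  63]
238 [122 121 119 118 123 124 113 118 118 115 115 115 103  72  61  62  61  61
  62  63  63]
244 [121 121 119 118 121 123 110 118 120 117 114 115 104  83  98  77  63  62
  64  63  62]
250 [121 121 120 118 122 123 121 112 109 105 107 105 102 109 117 120 119 121
 122 123 123]
256 [145 142 143 143 143 146 148 149 147 146 147 148 148 149 147 147 148 152
 151 153 151]
262 [175 176 176 175 175 176 176 176 175 176 175 177 175 176 176 174 175 175
 175 176 175]
268 [145 144 144 143 142 143 143 142 141 142 141 141 141 141 141 141 140 138
 139 139 138]
```

>>> carry_out:
  motion:
    - {"xyz": [0.002, -0.002, 0.03], "angular": [0, 0, 0]}
    - {"xyz": [0.003, -0.002, 0.06], "angular": [0, 0, 0]}
    - {"xyz": [0.003, -0.002, 0.08], "angular": [0, 0, 0]}
    - {"xyz": [0.003, -0.002, 0.088], "angular": [0, 0, 0]}
    - {"xyz": [0.003, -0.002, 0.092], "angular": [0, 0, 0]}
    - {"xyz": [0.003, -0.002, 0.092], "angular": [0, 0, 0]}
    - {"xyz": [0.003, -0.002, 0.092], "angular": [0, 0, 0]}

```text
clock: 16.35
position: [0.4694, 0.3184, 0.0705]
ee_rot: [0.513, 0.822, -0.209, -0.13]
ft_force: [0.4, 0.0, 0.0]
grip_width: 0.449
grasp_force: 0.0
```

Run:
```python
from h import *
n=np.array([.896*np.sin(.5),.443*np.sin(.5),np.cos(.5)]); bt=np.array([.479,.323,.087])
rel(bt-n*.025,[-.443,.896,0],-n)
```

```text
xyz [-0.0002  0.0014  0.0054] ang [ 0.15 -0.08 -0.25] rows 1.0
```

>>> carry_out:
  motion:
    - {"xyz": [0, 0, 0.003], "angular": [0, 0, 0]}
    - {"xyz": [0, 0, 0.005], "angular": [0, 0, 0]}
    - {"xyz": [0, 0, 0.005], "angular": [0, 0, 0]}

```text
clock: 16.65
position: [0.4667, 0.3172, 0.0654]
ee_rot: [0.513, 0.822, -0.209, -0.13]
ft_force: [0.5, 1.0, 3.3]
grip_width: 0.449
grasp_force: 2.2
```

>>> carry_out:
  motion:
    - {"xyz": [0, 0, 0], "angular": [0, 0, 0]}
    - {"xyz": [0, 0, 0], "angular": [0, 0, 0]}
    - {"xyz": [0, 0, 0], "angular": [0, 0, 0]}
    - {"xyz": [0, 0, 0], "angular": [0, 0, 0]}
    - {"xyz": [0, 0, 0], "angular": [0, 0, 0]}
    - {"xyz": [0, 0, 0], "angular": [0, 0, 0]}
  hand: 0
  grip_force: 90

```text
clock: 17.25
position: [0.4673, 0.3179, 0.0669]
ee_rot: [0.513, 0.822, -0.208, -0.13]
ft_force: [3.2, 0.8, 12.0]
grip_width: 0.102
grasp_force: 91.6
```

>>> carry_out:
  motion:
    - {"xyz": [0, 0, -0.01], "angular": [0, 0, 0]}
    - {"xyz": [0, 0, -0.03], "angular": [0, 0, 0]}
    - {"xyz": [0, 0, -0.06], "angular": [0, 0, 0]}
    - {"xyz": [0, 0, -0.1], "angular": [0, 0, 0]}
    - {"xyz": [0, 0, -0.15], "angular": [0, 0, 0]}
    - {"xyz": [0, 0, -0.19], "angular": [0, 0, 0]}
    - {"xyz": [0, 0, -0.19], "angular": [0, 0, 0]}
    - {"xyz": [0, 0, -0.19], "angular": [0, 0, 0]}

```text
clock: 18.05
position: [0.548, 0.3576, 0.2316]
ee_rot: [0.513, 0.822, -0.21, -0.13]
ft_force: [-0.2, 0.8, -3.7]
grip_width: 0.098
grasp_force: 88.9
```

Run:
```python
from h import *
a=np.radians(131.25)
rel([.4637,-.3038,.24],[np.cos(a),np.sin(a),0],[0,0,-1]); print(get_obs()['position'],get_obs()['grip_width'])
```

```text
xyz [-0.5569 -0.3258  0.1684] ang [-28.4   -3.72 -14.85] rows 14.0
[0.54799288 0.35764393 0.23162297] 0.09751321748733027
```

>>> carry_out:
  motion:
    - {"xyz": [-0.037, -0.022, 0.011], "angular": [-1.9, -0.2, -1]}
    - {"xyz": [-0.074, -0.043, 0.022], "angular": [-3.8, -0.5, -2]}
    - {"xyz": [-0.111, -0.065, 0.034], "angular": [-5.7, -0.7, -3]}
    - {"xyz": [-0.149, -0.087, 0.045], "angular": [-7.6, -1, -4]}
    - {"xyz": [-0.186, -0.109, 0.056], "angular": [-9.5, -1.2, -5]}
    - {"xyz": [-0.223, -0.13, 0.067], "angular": [-11.4, -1.5, -6]}
    - {"xyz": [-0.26, -0.152, 0.079], "angular": [-13.3, -1.7, -7]}
    - {"xyz": [-0.297, -0.174, 0.09], "angular": [-15.2, -2, -7.9]}
    - {"xyz": [-0.334, -0.196, 0.101], "angular": [-17, -2.2, -8.9]}
    - {"xyz": [-0.371, -0.217, 0.112], "angular": [-19, -2.5, -9.9]}
    - {"xyz": [-0.371, -0.217, 0.112], "angular": [-19, -2.5, -9.9]}
    - {"xyz": [-0.371, -0.217, 0.112], "angular": [-19, -2.5, -9.9]}

```text
clock: 19.25
position: [0.49, -0.0849, 0.2364]
ee_rot: [0.452, 0.888, -0.071, -0.045]
ft_force: [0.4, 0.7, -1.6]
grip_width: 0.101
grasp_force: 89.1
```

Run:
```python
from h import *
a=np.radians(131.25)
rel([.4637,-.3038,.24],[np.cos(a),np.sin(a),0],[0,0,-1]); print(get_obs()['position'],get_obs()['joint_velocities'].round(2))
```

```text
xyz [-0.1616 -0.1489  0.0191] ang [-9.57 -1.32 -5.16] rows 5.0
[ 0.49001216 -0.08486309  0.23640932] [-0.05  0.01 -0.04 -0.02 -0.    0.   -0.01]
```

>>> carry_out:
  motion:
    - {"xyz": [-0.03, -0.027, 0.004], "angular": [-2, -0.3, -1]}
    - {"xyz": [-0.06, -0.055, 0.008], "angular": [-4, -0.5, -2]}
    - {"xyz": [-0.09, -0.083, 0.012], "angular": [-6, -0.8, -3]}
    - {"xyz": [-0.125, -0.115, 0.015], "angular": [-8, -1.1, -4.2]}
    - {"xyz": [-0.1615, -0.149, 0.019], "angular": [-9.5, -1.3, -5.2]}
    - {"xyz": [-0.1615, -0.149, 0.019], "angular": [-9.5, -1.3, -5.2]}
    - {"xyz": [-0.1615, -0.149, 0.019], "angular": [-9.5, -1.3, -5.2]}
    - {"xyz": [-0.1615, -0.149, 0.019], "angular": [-9.5, -1.3, -5.2]}

```text
clock: 20.05
position: [0.4668, -0.3001, 0.2405]
ee_rot: [0.409, 0.912, 0.001, -0.0]
ft_force: [-0.3, 0.5, -2.0]
grip_width: 0.098
grasp_force: 89.0
```

Run:
```python
from h import *
a=np.radians(131.25)
rel([.4637,-.3038,.24],[np.cos(a),np.sin(a),0],[0,0,-1]); o=get_obs();print(o['position'],R.from_quat(o['ee_rot']).as_matrix()[:,2])
w=save('wrist','w12');g=cv2.GaussianBlur(cv2.cvtColor(w['img'],cv2.COLOR_RGB2GRAY),(0,0),.7).round().astype(int)
for u in(260,300,325,350,390): print(u,g[95:165,u].tolist())
for v in (170,190): print(v,'L',g[v,196:240].tolist(),'R',g[v,405:445].tolist())
```

```text
xyz [-0.0008 -0.0048  0.0004] ang [ 0.07 -0.05  0.42] rows 1.0
[ 0.4667512  -0.30007309  0.24045504] [ 4.11794078e-04  1.50331286e-03 -9.99998785e-01]
260 [112, 112, 112, 112, 112, 111, 111, 110, 109, 108, 107, 108, 109, 110, 110, 110, 110, 110, 111, 111, 111, 110, 110, 110, 109, 108, 108, 108, 109, 111, 111, 111, 112, 113, 116, 119, 120, 121, 120, 119, 118, 117, 116, 115, 114, 113, 112, 113, 114, 115, 115, 115, 114, 109, 97, 85, 77, 75, 73, 71, 73, 83, 102, 128, 148, 159, 162, 162, 162, 162]
300 [114, 115, 114, 112, 111, 110, 111, 113, 114, 114, 111, 105, 100, 96, 94, 94, 93, 93, 94, 96, 97, 97, 92, 88, 92, 98, 94, 88, 104, 135, 149, 136, 113, 98, 94, 94, 93, 92, 95, 106, 128, 151, 164, 168, 168, 168, 169, 169, 168, 168, 169, 169, 168, 159, 137, 106, 83, 76, 76, 78, 83, 94, 111, 133, 149, 158, 162, 162, 163, 162]
325 [110, 110, 109, 109, 109, 108, 108, 108, 107, 104, 99, 95, 93, 92, 92, 91, 91, 91, 92, 93, 93, 94, 97, 104, 117, 127, 123, 105, 100, 117, 126, 112, 94, 86, 83, 77, 67, 58, 57, 64, 73, 79, 80, 80, 80, 81, 84, 88, 91, 92, 93, 95, 97, 98, 92, 83, 77, 75, 74, 73, 76, 88, 10
[... 740 characters left out ...]
, 167, 165, 164, 161, 159, 158, 157, 158, 159, 160, 161, 162, 162, 163, 164, 164, 165, 165] R [134, 133, 132, 132, 133, 134, 133, 132, 131, 130, 129, 128, 127, 127, 126, 126, 126, 126, 126, 126, 125, 120, 116, 116, 117, 117, 117, 118, 118, 117, 116, 114, 114, 113, 113, 113, 113, 115, 117, 118]
190 L [62, 62, 63, 64, 64, 63, 63, 63, 62, 62, 62, 63, 64, 64, 64, 64, 64, 64, 64, 64, 64, 64, 66, 78, 106, 138, 159, 165, 166, 164, 163, 161, 159, 158, 157, 158, 159, 160, 161, 162, 162, 162, 163, 163] R [132, 133, 133, 134, 134, 133, 132, 130, 129, 128, 128, 127, 127, 127, 127, 127, 128, 128, 126, 120, 114, 113, 114, 116, 117, 118, 119, 118, 116, 114, 114, 113, 114, 114, 115, 115, 116, 116, 117, 117]
```

Run:
```python
from held import *
w=load('w12');o=get_obs();Rt=R.from_quat(o['ee_rot']);p0=o['position'];print(p0)
g=cv2.GaussianBlur(cv2.cvtColor(w['img'],cv2.COLOR_RGB2GRAY),(0,0),.7).round().astype(int)
for v in(124,126,132,140): print(v,'L',g[v,268:296].tolist(),'R',g[v,352:384].tolist())
d=348.7*.089/210.2
for u in(217.,427.2):
    a,r=ray(w,u,157.6);print('lid corner',Rt.inv().apply(a+r*d-p0))
for u in(300,350): print('tin end rim',Rt.inv().apply(onz(w,u,125,.062)-p0))
C=np.array([.4637,-.3038,.062]); print('tin centre (w10) in tool',Rt.inv().apply(C-p0))
```

```text
[ 0.4669 -0.3     0.2408]
124 L [115, 114, 112, 110, 108, 108, 114, 121, 119, 113, 120, 129, 133, 134, 134, 134, 134, 134, 133, 133, 133, 134, 136, 137, 138, 138, 137, 137] R [123, 122, 123, 123, 121, 113, 100, 97, 104, 107, 103, 98, 95, 94, 92, 93, 93, 94, 95, 94, 94, 93, 92, 93, 93, 93, 94, 94, 94, 94, 92, 91]
126 L [113, 113, 113, 113, 112, 112, 123, 138, 136, 120, 113, 117, 122, 123, 124, 125, 126, 126, 126, 126, 127, 127, 127, 128, 128, 129, 131, 133] R [118, 118, 118, 118, 116, 110, 106, 110, 118, 116, 106, 98, 95, 93, 92, 91, 92, 93, 94, 94, 93, 93, 92, 92, 93, 93, 94, 95, 95, 94, 93, 92]
132 L [110, 110, 112, 112, 111, 111, 120, 137, 140, 118, 86, 64, 56, 54, 54, 58, 61, 63, 63, 63, 62, 62, 63, 64, 64, 67, 74, 84] R [61, 60, 58, 53, 50, 54, 74, 101, 114, 108, 97, 90, 90, 90, 90, 91, 91, 91, 91, 91, 92, 93, 94, 93, 91, 92, 93, 94, 95, 95, 95, 95]
140 L [108, 110, 110, 111, 111, 115, 126, 141, 145, 128, 95, 68, 58, 60, 74, 98, 120, 130, 132, 132, 131, 131, 132, 134, 135, 138, 144, 155] R [61, 58, 54, 51, 52, 61, 84, 108, 113, 103, 94, 92, 93, 94, 94, 93, 93, 92, 92, 91, 89, 89, 88, 88, 90, 91, 93, 94, 94, 94, 94, 94]
lid corner [ 0.0514 -0.0453  0.0035]
lid corner [0.0514 0.0437 0.0035]
tin end rim [ 0.0428 -0.0211  0.1787]
tin end rim [0.0428 0.0242 0.1788]
tin centre (w10) in tool [-0.0007 -0.0051  0.1787]
```

>>> carry_out:
  motion:
    - {"xyz": [0, -0.0046, 0.03], "angular": [0, 0, 0]}
    - {"xyz": [0, -0.0046, 0.07], "angular": [0, 0, 0]}
    - {"xyz": [0, -0.0046, 0.11], "angular": [0, 0, 0]}
    - {"xyz": [0, -0.0046, 0.135], "angular": [0, 0, 0]}
    - {"xyz": [0, -0.0046, 0.143], "angular": [0, 0, 0]}
    - {"xyz": [0, -0.0046, 0.143], "angular": [0, 0, 0]}
    - {"xyz": [0, -0.0046, 0.143], "angular": [0, 0, 0]}

```text
clock: 20.8
position: [0.464, -0.3054, 0.0998]
ee_rot: [0.41, 0.912, 0.0, 0.002]
ft_force: [0.1, -0.2, -1.1]
grip_width: 0.098
grasp_force: 89.1
```

Run:
```python
from h import *
a=np.radians(131.25)
rel([.4637,-.3038,.0955],[np.cos(a),np.sin(a),0],[0,0,-1]); o=get_obs();print(o['position'],o['ft_force'],R.from_quat(o['ee_rot']).as_matrix()[:,2])
```

```text
xyz [0.0014 0.0008 0.0043] ang [0.1  0.18 0.3 ] rows 1.0
[ 0.4640344  -0.30538205  0.09982404] [ 0.05603958 -0.17436359 -1.10697228] [ 0.00331925 -0.00121571 -0.99999375]
```

>>> carry_out:
  motion:
    - {"xyz": [0.0015, 0, 0.003], "angular": [0, 0, 0]}
    - {"xyz": [0.0015, 0, 0.006], "angular": [0, 0, 0]}
    - {"xyz": [0.0015, 0, 0.006], "angular": [0, 0, 0]}
    - {"xyz": [0.0015, 0, 0.006], "angular": [0, 0, 0]}

```text
clock: 21.2
position: [0.4619, -0.3046, 0.0925]
ee_rot: [0.411, 0.912, 0.0, 0.001]
ft_force: [-0.6, 0.4, -2.2]
grip_width: 0.1
grasp_force: 89.1
```

Run:
```python
from h import *
a=np.radians(131.25)
rel([.4634,-.3034,.08],[np.cos(a),np.sin(a),0],[0,0,-1]); o=get_obs();print(o['position'],o['ft_force'])
```

```text
xyz [-0.0001  0.0019  0.0125] ang [0.06 0.09 0.24] rows 1.0
[ 0.46192697 -0.30457953  0.09252191] [-0.57347911  0.39065035 -2.18867019]
```

>>> carry_out:
  motion:
    - {"xyz": [0, 0.0012, 0.002], "angular": [0, 0, 0]}
    - {"xyz": [0, 0.0012, 0.006], "angular": [0, 0, 0]}
    - {"xyz": [0, 0.0012, 0.01], "angular": [0, 0, 0]}
    - {"xyz": [0, 0.0012, 0.012], "angular": [0, 0, 0]}
    - {"xyz": [0, 0.0012, 0.012], "angular": [0, 0, 0]}

```text
clock: 21.7
position: [0.4625, -0.3035, 0.0798]
ee_rot: [0.411, 0.912, 0.0, 0.0]
ft_force: [-0.3, -0.2, -0.2]
grip_width: 0.099
grasp_force: 89.1
```

>>> carry_out:
  motion:
    - {"xyz": [0, 0, 0.002], "angular": [0, 0, 0]}
    - {"xyz": [0, 0, 0.004], "angular": [0, 0, 0]}
    - {"xyz": [0, 0, 0.004], "angular": [0, 0, 0]}

```text
clock: 22.0
position: [0.4628, -0.3037, 0.0761]
ee_rot: [0.411, 0.912, 0.0, 0.001]
ft_force: [0.1, -0.4, -1.8]
grip_width: 0.098
grasp_force: 89.2
```

>>> carry_out:
  motion:
    - {"xyz": [0, 0, 0.002], "angular": [0, 0, 0]}
    - {"xyz": [0, 0, 0.003], "angular": [0, 0, 0]}
    - {"xyz": [0, 0, 0.003], "angular": [0, 0, 0]}

```text
clock: 22.3
position: [0.4632, -0.304, 0.0739]
ee_rot: [0.411, 0.912, 0.0, 0.001]
ft_force: [-1.0, 1.2, 6.0]
grip_width: 0.098
grasp_force: 90.8
```

Contact is at about 0.074, with low side force. I'll press on.

>>> carry_out:
  motion:
    - {"xyz": [0, 0, 0.002], "angular": [0, 0, 0]}
    - {"xyz": [0, 0, 0.004], "angular": [0, 0, 0]}
    - {"xyz": [0, 0, 0.004], "angular": [0, 0, 0]}

```text
clock: 22.6
position: [0.4633, -0.304, 0.07]
ee_rot: [0.411, 0.912, 0.0, 0.001]
ft_force: [-1.6, 1.2, 7.3]
grip_width: 0.101
grasp_force: 91.1
```

>>> carry_out:
  motion:
    - {"xyz": [0, 0, 0.002], "angular": [0, 0, 0]}
    - {"xyz": [0, 0, 0.004], "angular": [0, 0, 0]}
    - {"xyz": [0, 0, 0.004], "angular": [0, 0, 0]}

```text
clock: 22.9
position: [0.4634, -0.3041, 0.0662]
ee_rot: [0.411, 0.912, -0.0, 0.002]
ft_force: [-2.4, 0.7, 8.8]
grip_width: 0.101
grasp_force: 91.5
```

>>> carry_out:
  motion:
    - {"xyz": [0, 0, 0.002], "angular": [0, 0, 0]}
    - {"xyz": [0, 0, 0.004], "angular": [0, 0, 0]}
    - {"xyz": [0, 0, 0.004], "angular": [0, 0, 0]}

```text
clock: 23.2
position: [0.4639, -0.3043, 0.0623]
ee_rot: [0.411, 0.912, 0.0, 0.002]
ft_force: [0.3, -1.5, 6.0]
grip_width: 0.099
grasp_force: 93.4
```

>>> carry_out:
  motion:
    - {"xyz": [0, 0, 0.002], "angular": [0, 0, 0]}
    - {"xyz": [0, 0, 0.004], "angular": [0, 0, 0]}
    - {"xyz": [0, 0, 0.004], "angular": [0, 0, 0]}

```text
clock: 23.5
position: [0.4639, -0.3043, 0.0584]
ee_rot: [0.411, 0.912, -0.0, 0.002]
ft_force: [0.3, -0.5, 8.5]
grip_width: 0.097
grasp_force: 93.7
```

>>> carry_out:
  motion:
    - {"xyz": [0, 0, 0.001], "angular": [0, 0, 0]}
    - {"xyz": [0, 0, 0.002], "angular": [0, 0, 0]}
    - {"xyz": [0, 0, 0.002], "angular": [0, 0, 0]}

```text
clock: 23.8
position: [0.4639, -0.3043, 0.0566]
ee_rot: [0.411, 0.912, -0.0, 0.002]
ft_force: [0.6, -0.1, 10.0]
grip_width: 0.098
grasp_force: 94.2
```

>>> carry_out:
  motion:
    - {"xyz": [0, 0, 0.001], "angular": [0, 0, 0]}
    - {"xyz": [0, 0, 0.002], "angular": [0, 0, 0]}
    - {"xyz": [0, 0, 0.002], "angular": [0, 0, 0]}

```text
clock: 24.1
position: [0.4642, -0.3045, 0.0565]
ee_rot: [0.411, 0.912, -0.0, 0.002]
ft_force: [-7.8, 3.6, 28.7]
grip_width: 0.101
grasp_force: 100.1
```

It bottomed out at 29 N after 19 mm of travel, which is 10 mm of snap plus 9 mm of foot. Releasing.

>>> carry_out:
  motion:
    - {"xyz": [0, 0, -0.004], "angular": [0, 0, 0]}
    - {"xyz": [0, 0, -0.008], "angular": [0, 0, 0]}
    - {"xyz": [0, 0, -0.01], "angular": [0, 0, 0]}
    - {"xyz": [0, 0, -0.01], "angular": [0, 0, 0]}

```text
clock: 24.5
position: [0.4639, -0.3043, 0.0647]
ee_rot: [0.411, 0.912, -0.0, 0.002]
ft_force: [1.3, -1.2, 4.7]
grip_width: 0.101
grasp_force: 93.9
```

>>> carry_out:
  motion:
    - {"xyz": [0, 0, 0], "angular": [0, 0, 0]}
    - {"xyz": [0, 0, 0], "angular": [0, 0, 0]}
    - {"xyz": [0, 0, 0], "angular": [0, 0, 0]}
    - {"xyz": [0, 0, -0.02], "angular": [0, 0, 0]}
    - {"xyz": [0, 0, -0.06], "angular": [0, 0, 0]}
    - {"xyz": [0, 0, -0.11], "angular": [0, 0, 0]}
    - {"xyz": [0, 0, -0.16], "angular": [0, 0, 0]}
    - {"xyz": [-0.03, 0, -0.2], "angular": [0, 0, 0]}
    - {"xyz": [-0.04, 0, -0.2], "angular": [0, 0, 0]}
    - {"xyz": [-0.04, 0, -0.2], "angular": [0, 0, 0]}
  hand: 0.45

```text
clock: 25.5
position: [0.4895, -0.3347, 0.2635]
ee_rot: [0.411, 0.912, 0.0, 0.001]
ft_force: [-0.3, -0.1, -0.9]
grip_width: 0.451
grasp_force: 0.0
```

Run:
```python
from held import *
w=save('wrist','w13');o=get_obs();Rt=R.from_quat(o['ee_rot']);print(o['position'],o['grip_width'])
g=cv2.GaussianBlur(cv2.cvtColor(w['img'],cv2.COLOR_RGB2GRAY),(0,0),.7)
# expected plate corners if seated (z=.065) or up on the catches (z=.075)
c=np.array([.4637,-.3038,0]);a=np.radians(131.25);X=np.array([np.cos(a),np.sin(a),0]);Y=np.array([np.sin(a),-np.cos(a),0])
for z in(.065,.075): print(z,[np.round(proj(w,c+X*i*.052+Y*j*.0445+[0,0,z]),1).tolist() for i,j in((1,-1),(1,1),(-1,1),(-1,-1))])
u0,v0=map(int,proj(w,c+[0,0,.065]))
for v in(v0-25,v0-10,v0+30): print('row',v,g[v,u0-65:u0-35].tolist(),g[v,u0+35:u0+65].tolist())
for u in(u0-35,u0-20,u0+20,u0+35): print('col',u,v0,g[max(0,v0-75):v0-40,u].tolist(),g[v0+35:v0+70,u].tolist())
```

```text
[ 0.4888 -0.3336  0.2623] 0.4495503927759732
0.065 [[275.6, 66.5], [373.0, 66.9], [367.7, 176.6], [279.7, 176.3]]
0.075 [[274.2, 66.2], [374.5, 66.7], [369.0, 179.3], [278.6, 179.0]]
row 99 [112, 111, 110, 109, 111, 112, 113, 113, 114, 115, 115, 114, 112, 111, 109, 108, 110, 125, 151, 167, 170, 168, 167, 168, 168, 169, 170, 171, 170, 169] [173, 173, 173, 172, 171, 170, 168, 167, 166, 163, 150, 126, 105, 96, 94, 93, 93, 92, 91, 90, 90, 91, 93, 94, 95, 96, 95, 95, 95, 96]
row 114 [114, 115, 115, 115, 115, 116, 115, 115, 115, 114, 113, 112, 112, 112, 113, 113, 114, 120, 138, 158, 168, 170, 169, 169, 168, 169, 169, 170, 170, 169] [145, 145, 144, 144, 143, 142, 141, 140, 138, 134, 125, 111, 102, 100, 100, 100, 100, 100, 99, 99, 99, 100, 101, 100, 98, 95, 94, 92, 92, 92]
row 154 [120, 119, 118, 118, 118, 118, 117, 116, 116, 117, 117, 118, 118, 116, 115, 115, 115, 115, 118, 130, 148, 161, 166, 167, 167, 167, 166, 166, 167, 167] [165, 164, 162, 162, 162, 162, 162, 159, 146, 126, 111, 106, 105, 107, 109, 113, 114, 114, 114, 114, 116, 118, 119, 120, 121, 121, 120, 118, 116, 115]
col 289 124 [1
[... 711 characters left out ...]
4 [115, 116, 116, 114, 113, 112, 111, 108, 103, 98, 95, 95, 95, 96, 95, 95, 96, 106, 129, 153, 166, 170, 170, 170, 170, 170, 170, 170, 170, 170, 170, 170, 170, 170, 170] [164, 164, 164, 164, 164, 164, 164, 164, 163, 164, 164, 163, 163, 163, 162, 157, 139, 109, 88, 90, 103, 113, 116, 117, 116, 117, 117, 117, 117, 117, 116, 116, 116, 116, 116]
col 359 124 [108, 108, 109, 110, 111, 112, 112, 111, 108, 101, 96, 93, 92, 91, 92, 92, 94, 107, 133, 159, 171, 175, 175, 175, 175, 175, 175, 175, 175, 175, 175, 175, 175, 175, 175] [163, 163, 163, 163, 163, 162, 162, 161, 161, 160, 160, 160, 161, 161, 160, 156, 144, 127, 115, 112, 114, 117, 120, 121, 120, 119, 119, 119, 119, 120, 121, 122, 121, 119, 117]
```

```bash
python3 -c "
from workcell import *
print(hand_in())"
```

```text
the job is handed in; nothing more can be done
None
```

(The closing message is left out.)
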